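Set out the condiments

TASK

Set out the condiments, everything upright: on the wooden serving board stand the honey jar on the middle cork pad, the salt shaker on the pad to its left and the pepper mill on the pad to its right, each centred on its pad (left and right as the robot sees them). Stand the food tin in the middle of the round trivet and put the tea carton upright and centred on top of the tin. Leave the spice jar where it stands.

Things in the scene. Friction and masses are not known exactly. Their poses are not given: they have to be found in the camera images.
- serving_board: Fixed flat dark wooden board, 100 mm (its x) by 260 mm (its y), 14 mm thick, with steel end strips and three flush round cork pads, 66 mm across, in a row along y, centred at y = +85 mm (left as the robot sees it), 0 (middle) and -85 mm (right), on its top at z = 14 mm. Its origin is the centre of its underside; z up. Turned at most 0.3 rad, so +y is on the robot's left.
- trivet: Fixed round grey trivet with a dark metal rim, 100 mm diameter, 8 mm thick, flat. It lies nearer to or farther from the robot than the board. Its origin is the centre of its underside; z up. 
- honey_jar: Clear jar of honey with a wide yellow-gold screw lid, 57 mm (its x) by 61 mm (its y), 95 mm high; the lid is 56 mm across. About 0.25 kg. Its origin is the centre of its underside; z up. Grip it across its x, about 78 mm up, so that the jar top stays clear of the palm.
- salt_shaker: Round clear salt shaker with a light grey pierced dome top, 44 mm diameter up to 74 mm, total height 90 mm (top part 34 mm diameter). About 0.1 kg. Its origin is the centre of its underside; z up. Grip it about 58 mm up, in any direction.
- pepper_mill: Tall turned mill of brown wood with a small metal knob on top, 150 mm high; foot 58 mm diameter, narrow neck at about 108 mm, round head 50 mm in diameter between 109 and 139 mm; the head does not turn. About 0.18 kg. Its origin is the centre of its underside; z up. Grip it by the head, about 122 mm up, in any direction.
- tin: Round food tin with a paper label and a metal top, 57 mm diameter, 72 mm high, flat top. About 0.18 kg. Its origin is the centre of its underside; z up. Grip it about 45 mm up.
- tea_carton: Small closed yellow tea carton, a box 51 mm (its x) by 64 mm (its y) and 68 mm high, upright. About 0.055 kg. Its origin is the centre of its underside; z up. Grip it across its x (51 mm), about 40 mm up.
- spice_jar: Bystander, to be left alone: slim round spice jar with a flat, nearly black lid, 41 mm diameter, 105 mm high. Its origin is the centre of its underside; z up. 
Things that resemble listed ones, but are neither listed nor needed, are in the scene too. Leave any green or yellow look-alike of the pepper_mill alone.

How it is judged:
At the end, for the whole second after the job is handed in: Salt shaker, honey jar and pepper mill stand on the left, middle and right pad, within 15 mm in the board's x and y; tin on the trivet within 15 mm of its centre; tea carton on the tin within 13 mm of its centre; all five upright within 0.1 rad, released, at rest (x of salt_shaker in the frame of serving_board between -0.015 and 0.015 m and y of salt_shaker in the frame of serving_board between 0.07 and 0.1 m and z of salt_shaker in the frame of serving_board between 0.009 and 0.019 m and x of honey_jar in the frame of serving_board between -0.015 and 0.015 m and y of honey_jar in the frame of serving_board between -0.015 and 0.015 m and z of honey_jar in the frame of serving_board between 0.009 and 0.019 m and x of pepper_mill in the frame of serving_board between -0.015 and 0.015 m and y of pepper_mill in the frame of serving_board between -0.1 and -0.07 m and z of pepper_mill in the frame of serving_board between 0.009 and 0.019 m and horizontal distance between tin and trivet below 0.015 m and height (world z) of tin between 0.003 and 0.013 m and horizontal distance between tea_carton and tin below 0.013 m and height (world z) of tea_carton between 0.074 and 0.086 m and angle between each of honey_jar, salt_shaker, pepper_mill, tin, tea_carton's own z axis and vertical below 0.1 rad and linear speed of each of honey_jar, salt_shaker, pepper_mill, tin, tea_carton below 0.02 m/s); the robot touches nothing.
It fails at once if the spice jar is moved more than 15 mm or tipped (distance of spice_jar from where it was at the start of the episode above 0.015 m or angle between spice_jar's own z axis and vertical above 0.25 rad).
It also fails if it takes over 120 s, if anything falls off the work surface, if the arm or the gripper's body presses on something with over 40 N, if the wrist force passes 120 N, or if a joint passes its speed limit or range.

ROBOT

A 6-joint arm with a two-finger parallel gripper is mounted at the origin on a cart in front of the work surface, level with it; the furniture and walls round the work are solid. World frame = base frame: x ahead of the robot, y to its left, z up, the work surface at z = 0. Lengths are in m, angles in rad, forces in N, time in s.
With the tool pointing down it reaches from about 0.375 to 0.9 m from the base axis. Payload 3.1 kg.
Tool frame: the origin (TCP) lies midway between the tips of the shut fingers; the grasp point (between the pads) lies 19 mm behind it; z points along the fingers, y is the line along which they close (so a half turn about z gives the same grasp; the last joint's range is limited). The gripper opens to 85 mm and grips with 20 to 120 N. Pads are 22 mm wide; open, the fingers measure 114 mm over their backs; the gripper's body (76 mm by 85 mm) begins 54 mm behind the grasp point. The pads swing forward as they close: fully open they stand 13 mm farther back than shut.
Start: joints at [-1.47, 0.527, 1.433, -0, 1.181, -0.178], TCP at [0.172, -0.601, 0.199] pointing down, gripper open.
Joint ranges: [-3.08, 3.08], [-0.75, 2.2], [0.22, 2.44], [-1.43, 4.57], [0, 2.65], [-2.85, 2.85]. Speed limits (rad/s): [2.79, 2.79, 3.14, 3.14, 3.14, 3.14].

INTERFACE

Orientations are given as a unit quaternion [x, y, z, w].
In Python, from station import manip gives the robot as it stands.
- The arm moves only by the tool drive_tool, never from a script. Its argument "motion" is a list that holds one entry, the list of rows, each a list of 5 numbers: the finger opening in mm, from 0 to 85.4, then the shift along the tool's x, y, z in units of 30 mm (1.0 is 30 mm), then the turn about the tool's z in units of 8 degrees (1.0 is 8 degrees). In form: [[[fingers, x, y, z, yaw], ...]]. A call has 1 to 10 rows; each row is the pose to reach, as a shift and turn from the pose commanded when the call began, along the tool's axes at that moment; what a row does not reach only later rows make up. A row lasts 1/10 s, in which the tool goes at most 50 mm and 8.59 degrees, less where a joint would pass 70% of its speed; a pose out of reach is approached as far as the arm can. A call with a gripper value outside its range is refused whole. The fingers move at their own pace and stop on an object; "squeeze" is the grip in N (left out, the last holds). Time passes only in rows, so rows that repeat a pose let the fingers close. It gives the time, the measured TCP pose, the force, the opening and the grip force at its end, in the units of the state.
- manip.sense(): the state, without advancing time (a new reading comes with each control period).
- manip.snapshot(name): name is "scene" or "side" or "wrist"; returns the picture (400x640x3 uint8, red, green, blue); there is no depth.
- manip.camera_model(name): a dict with "fov_y" (degrees; the focal length in pixels is half the picture's height over the tangent of half this angle, whatever the lens; pixels are square), "cx", "cy" (the principal point, pixels), "origin" and "orientation" of the camera in the world. Camera axes: x right, y up, looking along -z (the intrinsics and any distortion apply to the point x, -y, -z); pixel columns grow to the right and rows downward; lengths in m; the calibration is good to about 2 mm. A picture is of the moment at which its call begins: read the wrist's pose just before it. camera_model takes no time and is no camera call; for the wrist camera it gives the pose at the moment of the call.
- manip.sign_off(): hands the job in; it is judged then, once.
The state is a dict: "t": time; "q": joint angles; "qd": joint speeds; "tau": joint torques, N m; "tcp_pos": TCP position; "tool_rot": TCP orientation; "force": force on the tool from outside, world axes, zero at the start; "ft_torque": the same for the moment, N m; "finger_gap": opening from 0.0 (shut) to 1.0 (fully open); "gripper_force": force on a finger pad.
Only numpy, scipy, OpenCV 4.12 (cv2) and the standard library are available. Lean on these libraries where they do the work, as an engineer would, in place of code of your own. Each camera call takes 0.05 s, during which the arm holds its last target. There are 200 camera calls.

## Working session

There is one attempt and no reset: what is moved stays moved. The work goes in short steps, Python scripts to look and compute and a tool call to move; the robot and the scene stay as the last step left them, time stands still between calls to the robot, and variables do not carry over. Pictures are saved under pics/ and viewed, at most 14 in all, crops included, and the job is handed in when it is done.

Besides the shell and the picture viewer there is one more tool, called after ">>>" as name(argument=value, ...), one argument or row to a line, values as JSON. drive_tool: Moves the arm, as the interface text tells. Its arguments: {"type":"object","properties":{"motion":{"type":"array","items":{"type":"array","items":{"type":"array","items":{"type":"number"}}}},"squeeze":{"type":"number"}},"required":["motion"]}

```bash
mkdir -p pics; ls; python3 - <<'E'
from station import manip
import cv2
for n in("scene","side","wrist"):
    m=manip.camera_model(n);print(n,m)
    cv2.imwrite(f"pics/{n}0.png",manip.snapshot(n)[:,:,::-1])
print(manip.sense())
E
```

```text
pics
scene {'fov_y': 45.28289486635507, 'cx': 321.7635495044246, 'cy': 197.49736661632582, 'origin': array([-0.3695773 , -0.53144021,  1.16980979]), 'orientation': array([ 0.30303397, -0.17547435, -0.47905194,  0.80491515])}
side {'fov_y': 46.437385856316446, 'cx': 321.21167804861034, 'cy': 206.4919919106138, 'origin': array([-0.17252838, -1.1334246 ,  0.720681  ]), 'orientation': array([ 0.4920492 , -0.13927885, -0.23221372,  0.8273849 ])}
wrist {'fov_y': 62.50555935279937, 'cx': 316.70408398212174, 'cy': 197.03406017671574, 'origin': array([ 0.24734407, -0.57838065,  0.37167761]), 'orientation': array([-0.12352371,  0.09453816, -0.59431769,  0.7890443 ])}
{'t': 0.15, 'q': array([-1.47052043e+00,  5.28254184e-01,  1.43363085e+00,  5.52025140e-05,
        1.18141415e+00, -1.78484976e-01]), 'qd': array([-0.00051387, -0.00134416, -0.00238974, -0.00136295, -0.00152356,
       -0.00037148]), 'tau': array([ 7.44646695e-04, -4.42744339e+01, -1.78276294e+01, -2.44967041e-04,
        5.61707784e-03, -1.40634990e-05]), 'tcp_pos': array([ 0.17196905, -0.60023594,  0.19825024]), 'tool_rot': array([ 9.90303360e-01,  1.38919138e-01,  5.88646476e-05, -8.51613452e-04]), 'force': array([ 0.34774435, -0.86551781, -0.89432516]), 'ft_torque': array([0.04659317, 0.04507738, 0.03535802]), 'gripper_force': 0.0, 'finger_gap': 1.0056920716242093}
```

View pics/scene0.png

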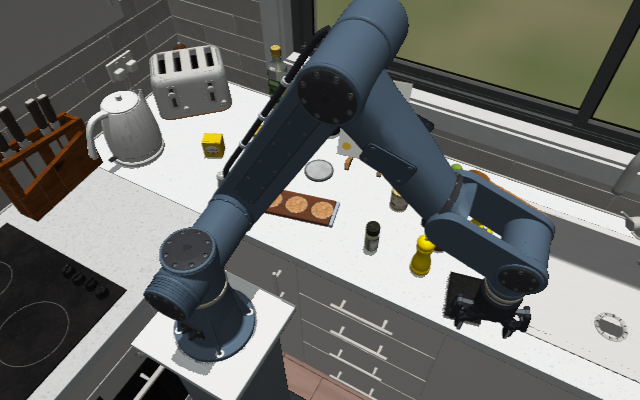

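View pics/side0.png

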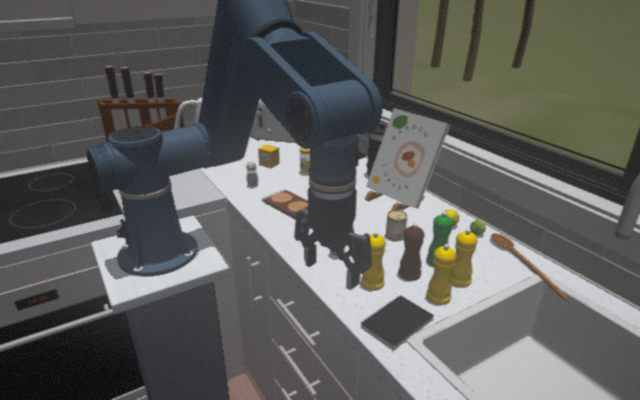

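The scene view shows the board around (300,207), the trivet at (319,170), the carton at (213,146), the spice jar at (372,236) and the tin at (398,200). The side view shows the salt at (252,178), the honey at (305,160), the tin at (397,224) and the brown mill at (411,255), with yellow and green mills around it. The arm hides some of this, so I'll get coarse positions first and then move to look.

```bash
cat > h.py <<'E'
import numpy as np, cv2
from scipy.spatial.transform import Rotation as Ro
from station import manip
def ray(m,u,v):
    f=200/np.tan(np.radians(m["fov_y"]/2))
    d=Ro.from_quat(m["orientation"]).apply([(u-m["cx"])/f,-(v-m["cy"])/f,-1])
    return np.array(m["origin"]),d
def onz(m,u,v,z):
    o,d=ray(m,u,v); return o+d*(z-o[2])/d[2]
def proj(m,p):
    f=200/np.tan(np.radians(m["fov_y"]/2))
    c=Ro.from_quat(m["orientation"]).inv().apply(np.array(p)-m["origin"])
    return m["cx"]-f*c[0]/c[2], m["cy"]+f*c[1]/c[2]
def units(dst,yaw=None):
    "tool shift in 30 mm units & turn in 8 deg units from the current pose; yaw=desired world angle of tool y (mod pi)"
    s=manip.sense(); R=Ro.from_quat(s["tool_rot"]); y=R.apply([0,1,0]); a=np.arctan2(y[1],y[0])
    sh=R.inv().apply(np.array(dst)-s["tcp_pos"])/.03
    t=0 if yaw is None else -np.degrees((yaw-a+np.pi/2)%np.pi-np.pi/2)/8
    print("shift",sh.round(2),"turn",round(t,2),"tcp",s["tcp_pos"].round(4),"ay",round(a,3),"q",s["q"].round(2))
def snap(name,fn=None):
    m=manip.camera_model(name); im=manip.snapshot(name)[:,:,::-1].copy()
    if fn: cv2.imwrite("pics/"+fn+".png",im)
    return m,im
E
python3 - <<'E'
from h import *
m=manip.camera_model("scene")
for n,u,v,z in[("tea",213,146,.034),("spice",372,236,.05),("tin",398,200,.036),("trivet",319,170,.008),("padR",323,209,.014),("padM",297,206,.014),("yel",422,255,.07)]: print(n,onz(m,u,v,z).round(3))
m=manip.camera_model("side")
for n,u,v,z in[("tea",269,156,.034),("salt",252,180,.03),("honey",305,160,.045),("tin",397,225,.036),("pep",411,268,.03),("y1",372,275,.03),("y2",440,290,.03),("y3",463,270,.03),("g",438,252,.03),("mat",398,320,0)]: print(n,onz(m,u,v,z).round(3))
units([.45,.05,.4],np.pi/2)
E
```

```text
tea [0.522 0.396 0.034]
spice [ 0.42  -0.256  0.05 ]
tin [ 0.594 -0.265  0.036]
trivet [0.616 0.028 0.008]
padR [ 0.468 -0.068  0.014]
padM [0.44  0.01  0.014]
yel [ 0.412 -0.408  0.07 ]
tea [0.529 0.398 0.034]
salt [0.387 0.241 0.03 ]
honey [0.615 0.269 0.045]
tin [ 0.614 -0.265  0.036]
pep [ 0.516 -0.44   0.03 ]
y1 [ 0.415 -0.412  0.03 ]
y2 [ 0.516 -0.541  0.03 ]
y3 [ 0.621 -0.513  0.03 ]
g [ 0.624 -0.422  0.03 ]
mat [ 0.39  -0.545  0.   ]
shift [ 14.88 -18.3   -6.69] turn 2.0 tcp [ 0.172  -0.6002  0.1983] ay -1.292 q [-1.47  0.53  1.43  0.    1.18 -0.18]
```

View pics/wrist0.png

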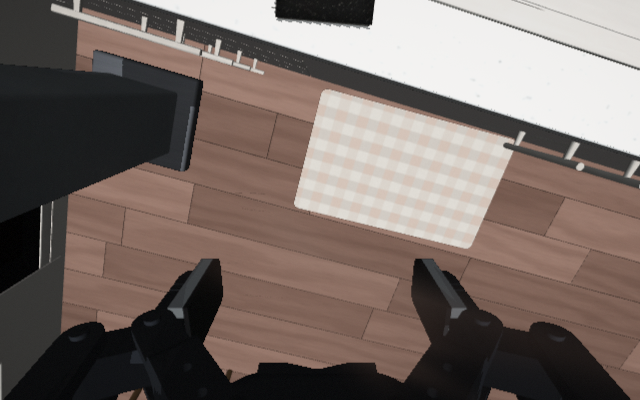

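The wrist picture shows only the floor rug and the counter edge, with the dark mat at (325,5). Both fixed cameras agree on the coarse positions, so I'll move to a look-out pose above the board.

>>> drive_tool(
  motion=[
    [[85,5,-5,-6,0],[85,5,-5,-6,0],[85,5,-5,-6,0],[85,5,-5,-6,0],[85,14.4,-16.7,-7.4,2],[85,14.4,-16.7,-7.4,2],[85,14.4,-16.7,-7.4,2],[85,14.4,-16.7,-7.4,2],[85,14.4,-16.7,-7.4,2],[85,14.4,-16.7,-7.4,2]],
  ],
)

```text
t: 1.15
tcp_pos: [0.364, -0.1948, 0.3823]
tool_rot: [1.0, -0.001, 0.0, -0.0]
force: [0.3, 0.1, 1.5]
finger_gap: 0.995
gripper_force: 0.0
```

>>> drive_tool(
  motion=[
    [[85,2.9,-6.5,-1.3,0],[85,2.9,-6.5,-1.3,0],[85,2.9,-6.5,-1.3,0],[85,2.9,-6.5,-1.3,0],[85,2.9,-6.5,-1.3,0],[85,2.9,-6.5,-1.3,0],[85,2.9,-6.5,-1.3,0]],
  ],
)

```text
t: 1.85
tcp_pos: [0.4505, -0.0019, 0.4206]
tool_rot: [1.0, 0.0, -0.001, 0.0]
force: [-0.1, -0.8, -0.8]
finger_gap: 0.993
gripper_force: 0.0
```

```bash
python3 - <<'E'
from h import *
m,a=snap("wrist","w1"); print(m); snap("scene","s1"); snap("side","d1"); print(manip.sense()["tcp_pos"])
E
```

```text
{'fov_y': 62.50555935279937, 'cx': 316.70408398212174, 'cy': 197.03406017671574, 'origin': array([ 0.52912443, -0.00138606,  0.59404519]), 'orientation': array([-0.1105928 ,  0.11055808, -0.69800839,  0.69880643])}
[ 0.45039302 -0.00292734  0.42061598]
```

View pics/w1.png

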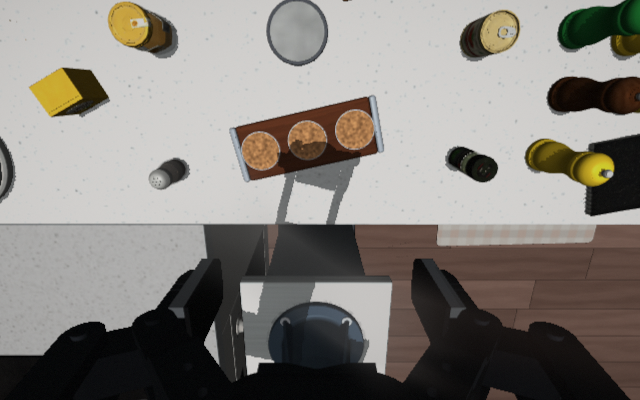

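The wrist view at the look-out shows everything:
- **Pads and trivet:** pads at (260,151), (307,140) and (355,130), trivet at (297,31).
- **Objects to move:** honey lid (131,22), carton (68,92), salt (167,175), tin top (498,28) and brown mill (595,97).
- **Leave alone:** spice jar (478,168).

Next I'll measure these with masks.

```bash
cat > meas.py <<'E'
from h import *
im=cv2.imread("pics/w1.png")
m={'fov_y': 62.50555935279937,'cx':316.70408398212174,'cy':197.03406017671574,'origin':np.array([0.52912443,-0.00138606,0.59404519]),'orientation':np.array([-0.1105928,0.11055808,-0.69800839,0.69880643])}
hsv=cv2.cvtColor(im,cv2.COLOR_BGR2HSV)
def blob(mask,box,minA=100):
    M=np.zeros(mask.shape,np.uint8);x0,y0,x1,y1=box;M[y0:y1,x0:x1]=mask[y0:y1,x0:x1]
    cs,_=cv2.findContours(cv2.morphologyEx(M,cv2.MORPH_OPEN,np.ones((3,3))),cv2.RETR_EXTERNAL,cv2.CHAIN_APPROX_NONE)
    return max(cs,key=cv2.contourArea)[:,0,:]
def world(c,z): return np.array([onz(m,u,v,z)[:2] for u,v in c])
def circ(name,mask,box,z):
    c=blob(mask,box); w=world(c,z); (cx,cy),r=cv2.minEnclosingCircle((w*1000).astype(np.float32))
    rect=cv2.minAreaRect((w*1000).astype(np.float32))
    print(name,"circ",round(cx,1),round(cy,1),"r",round(r,1),"rect",np.round(rect[0],1),np.round(rect[1],1),round(rect[2],1))
    return c
H,S,V=cv2.split(hsv)
E
python3 - <<'E'
from meas import *
board=(((H<25)|(H>165))&(S>70)).astype(np.uint8)*255
c=circ("wood",board,(200,80,400,200),.014)
notwhite=((V<150)|(S>60)).astype(np.uint8)*255
circ("trivet(dark rim)",((V<165)).astype(np.uint8)*255,(255,0,340,75),.008)
yel=((H>15)&(H<35)&(S>90)&(V>60)).astype(np.uint8)*255
circ("honey",yel,(100,0,185,60),.095)
circ("tea all",yel,(20,60,115,125),.068)
circ("tintop",((H>10)&(H<35)&(V>170)&(S>30)).astype(np.uint8)*255,(450,0,530,60),.072)
vis=np.vstack([cv2.resize(im[0:210,a:a+130],None,fx=3,fy=3,interpolation=cv2.INTER_CUBIC)[:300] for a in()]) if 0 else None
a=cv2.resize(im[0:130,20:190],None,fx=3,fy=3); b=cv2.resize(im[130:200,130:200],None,fx=3,fy=3); d=cv2.resize(im[0:70,450:540],None,fx=3,fy=3)
o=np.zeros((600,800,3),np.uint8); o[:390,:510]=a; o[390:600,:210]=b; o[:210,520:790]=d; o[390:600,220:790]=cv2.resize(im[85:190,225:510],None,fx=2,fy=2)
cv2.imwrite("pics/c1.png",o)
E
```

```text
wood circ 446.7 15.9 r 125.0 rect [446.2  16. ] [ 97.4 233.9] 12.7
trivet(dark rim) circ 617.2 30.5 r 50.6 rect [615.8  31.3] [94.7 98.4] 0.1
honey circ 614.5 254.6 r 27.8 rect [613.7 255.5] [53.8 53.8] 0.1
tea all circ 525.0 395.6 r 39.0 rect [525.3 395.5] [50.  64.8] 26.5
tintop circ 609.5 -261.9 r 24.1 rect [ 609.2 -260.7] [43.4 47. ] 84.8
```

View pics/c1.png

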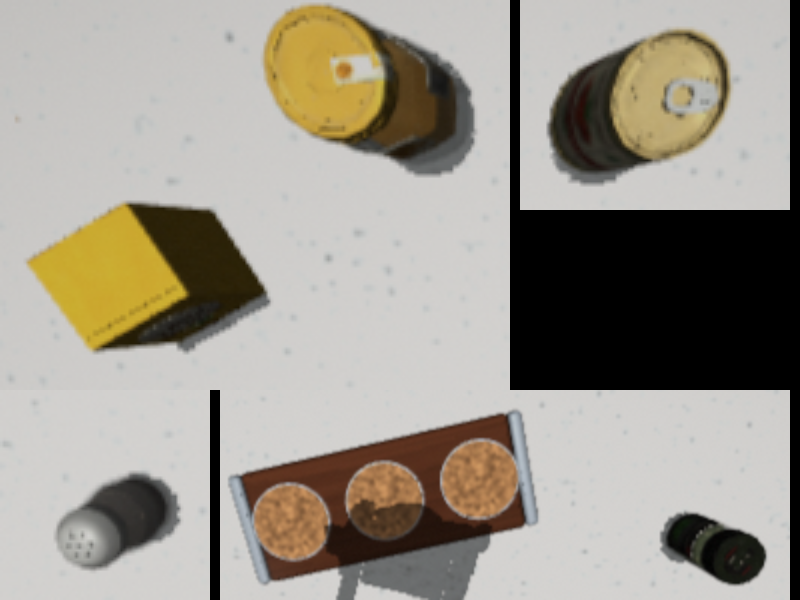

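The crop confirms clear masks: the carton rectangle measures 50 × 65 mm at 26.5°, the board axis is at 12.7°, and the salt dome is at about (160.7,179). I'll cross-check the pads and small tops, then go to the tin.

```bash
python3 - <<'E'
from meas import *
for n,u,v,z in [("padL",260,150.5,.014),("padM",307,140,.014),("padR",355,129.5,.014),("salt",160.7,179,.085),("tin",500,31,.072),("trivL",267,31,.008),("trivR",327.5,31,.008),("trivNear",297,66,.008),("pepknob",638,97,.15),("spice",482,171,.105),("spiceR",497,172,.105)]:
    print(n,onz(m,u,v,z).round(4)[:2])
s=manip.camera_model("scene")
for n,u,v in[("bookL",349,162),("bookR",379,174)]: print(n,onz(s,u,v,0).round(3))
units([.609,-.262,.2],np.pi/2)
E
```

```text
padL [0.4272 0.0989]
padM [0.4458 0.0156]
padR [ 0.464  -0.0678]
salt [0.3938 0.2475]
tin [ 0.6097 -0.2636]
trivL [0.6192 0.0787]
trivR [ 0.6193 -0.0186]
trivNear [0.5669 0.0314]
pepknob [ 0.521  -0.4156]
spice [ 0.4122 -0.2529]
spiceR [ 0.4107 -0.276 ]
bookL [ 0.705 -0.041  0.   ]
bookR [ 0.702 -0.156  0.   ]
shift [5.32 8.62 7.35] turn -0.02 tcp [ 0.4504 -0.0029  0.4206] ay -1.573 q [-0.26  0.08  1.49 -0.    1.58  1.32]
```

>>> drive_tool(
  motion=[
    [[85,5.3,8.67,7.35,-11.25],[85,5.3,8.67,7.35,-11.25],[85,5.3,8.67,7.35,-11.25],[85,5.3,8.67,7.35,-11.25],[85,5.3,8.67,7.35,-11.25],[85,5.3,8.67,7.35,-11.25],[85,5.3,8.67,7.35,-11.25],[85,5.3,8.67,7.35,-11.25],[85,5.3,8.67,7.35,-11.25],[85,5.3,8.67,7.35,-11.25]],
  ],
)

```text
t: 3.0
tcp_pos: [0.6084, -0.2645, 0.1985]
tool_rot: [0.731, 0.682, -0.0, -0.002]
force: [0.5, 0.6, 0.2]
finger_gap: 0.998
gripper_force: 0.0
```

>>> drive_tool(
  motion=[
    [[85,0,0,0,-0.7],[85,0,0,0,-0.7],[85,0,0,0,-0.7]],
  ],
)

```text
t: 3.3
tcp_pos: [0.6091, -0.2631, 0.2004]
tool_rot: [0.699, 0.715, -0.0, -0.0]
force: [-0.0, 0.7, 0.3]
finger_gap: 0.997
gripper_force: 0.0
```

```bash
python3 - <<'E'
from h import *
m,a=snap("wrist","w2"); print([np.round(proj(m,[.609,-.262,z]),1) for z in(0,.072)], [np.round(proj(m,[.609+dx,-.262+dy,.072]),1) for dx,dy in((.0285,0),(-.0285,0),(0,.0285),(0,-.0285))])
units([.609,-.262,.022],0)
E
```

```text
[array([317. , 161.9]), array([317.1, 177.5])] [array([347.2, 178.2]), array([286.9, 176.9]), array([317.8, 147.4]), array([316.4, 206. ])]
shift [ 0.03 -0.01  5.95] turn 0.17 tcp [ 0.6093 -0.2629  0.2005] ay 0.023 q [-0.58  0.58  1.33 -0.    1.24 -0.6 ]
```

View pics/w2.png

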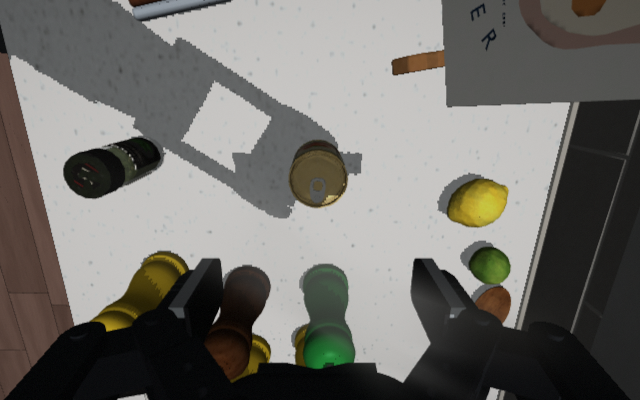

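The tin top is seen at (318,178) and was predicted at (317,177.5), so the calibration is sound. I'll descend and grip.

>>> drive_tool(
  motion=[
    [[85,0,0,5.95,0],[85,0,0,5.95,0],[85,0,0,5.95,0],[85,0,0,5.95,0],[85,0,0,5.95,0],[40,0,0,5.95,0],[40,0,0,5.95,0],[40,0,0,5.95,0],[40,0,0,5.95,0],[40,0,0,5.95,0]],
  ],
  squeeze=40,
)

```text
t: 4.35
tcp_pos: [0.6115, -0.2633, 0.0251]
tool_rot: [0.698, 0.716, 0.0, 0.003]
force: [-1.8, -0.1, 6.3]
finger_gap: 0.648
gripper_force: 43.0
```

>>> drive_tool(
  motion=[
    [[40,0,0,0,0],[40,0,0,0,0],[40,0,0,-5,0],[40,0,0,-5,0],[40,0,0,-5,0],[40,0,0,-5,0],[40,0,0,-5,0]],
  ],
)

```text
t: 5.05
tcp_pos: [0.6107, -0.2624, 0.1746]
tool_rot: [0.698, 0.716, 0.001, 0.002]
force: [-0.6, 1.0, -1.9]
finger_gap: 0.656
gripper_force: 43.8
```

```bash
python3 - <<'E'
from h import *
units([.618,.031,.172],0)
s=manip.sense();print(s["finger_gap"],s["gripper_force"],s["force"])
E
```

```text
shift [9.77 0.5  0.06] turn 0.19 tcp [ 0.6107 -0.2624  0.1746] ay 0.027 q [-0.57  0.61  1.35  0.    1.18 -0.6 ]
0.6556474856576217 43.762412667274475 [-0.57743504  1.04303967 -1.87004161]
```

>>> drive_tool(
  motion=[
    [[40,2,-2,0,0],[40,4,-2,0,0],[40,5.5,-2,0,0],[40,7,-2,0,0],[40,8.5,-2,0,0],[40,9.8,-2,0,0],[40,9.8,0.25,0,0.2],[40,9.8,0.25,0,0.2],[40,9.8,0.25,0,0.2],[40,9.8,0.25,0,0.2]],
  ],
)

```text
t: 6.05
tcp_pos: [0.6075, 0.0324, 0.1699]
tool_rot: [0.707, 0.707, -0.002, -0.002]
force: [-1.0, -0.0, -1.7]
finger_gap: 0.645
gripper_force: 43.8
```

```bash
python3 - <<'E'
from h import *
m,a=snap("wrist","w3");snap("side","d3"); print(np.round(proj(m,[.618,.031,.008]),1))
units([.618,.031,.034],0)
E
```

```text
[328.  171.9]
shift [-0.03  0.38  4.55] turn -0.01 tcp [0.6073 0.0319 0.1706] ay -0.002 q [-0.13  0.54  1.5  -0.    1.11 -0.13]
```

View pics/w3.png

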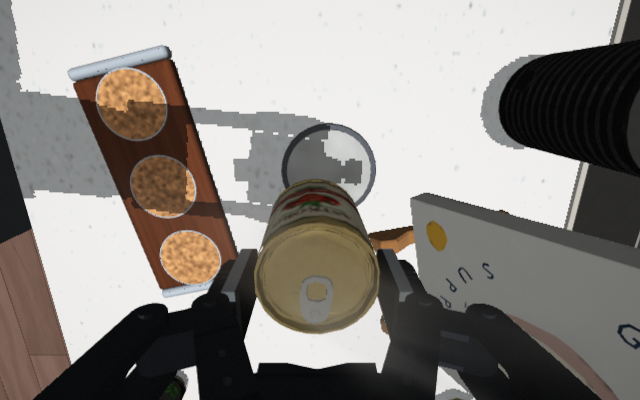

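The trivet spans columns 282–376 with its top at row 123, centred at about (329,171), which matches. The book corner at (415,195) and a black ribbed cylinder at (520,110) are close on the right, so I'll triangulate their clearance.

```bash
python3 - <<'E'
from h import *
m=manip.camera_model("wrist")
for u,v in((415,195),(505,105)):
  for z in(0,.03,.1,.2,.25): print(u,v,z,onz(m,u,v,z).round(3)[:2])
E
```

```text
415 195 0 [0.714 0.002]
415 195 0.03 [0.704 0.012]
415 195 0.1 [0.683 0.034]
415 195 0.2 [0.652 0.066]
415 195 0.25 [0.637 0.081]
505 105 0 [0.795 0.097]
505 105 0.03 [0.779 0.098]
505 105 0.1 [0.741 0.101]
505 105 0.2 [0.686 0.105]
505 105 0.25 [0.659 0.107]
```

View pics/d3.png

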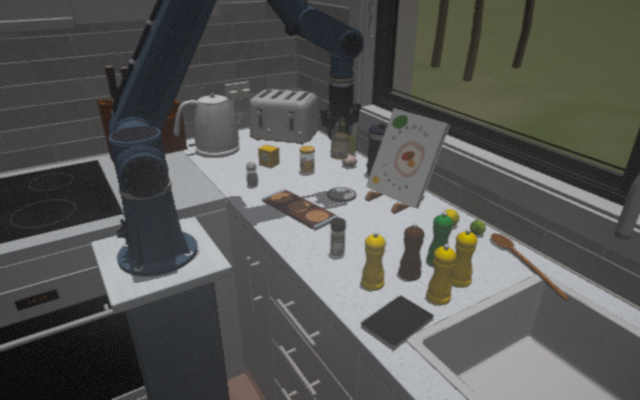

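The book's lower corner sits at about x = 0.70, and it leans away, so it's clear of the fingers. The black cylinder is farther off, at about 0.78. I'll lower the tin.

>>> drive_tool(
  motion=[
    [[40,0,0.38,1.5,0],[40,0,0.38,2.8,0],[40,0,0.38,3.8,0],[40,0,0.38,4.3,0],[40,0,0.38,4.55,0],[40,0,0.38,4.55,0],[40,0,0.38,4.55,0]],
  ],
)

```text
t: 6.85
tcp_pos: [0.6221, 0.0317, 0.037]
tool_rot: [0.708, 0.707, 0.001, 0.001]
force: [0.6, 0.4, -1.2]
finger_gap: 0.65
gripper_force: 43.9
```

```bash
python3 - <<'E'
from h import *
units([.618,.031,.034],0); print(manip.sense()["force"])
E
```

```text
shift [-0.02 -0.14  0.1 ] turn -0.01 tcp [0.6221 0.0317 0.037 ] ay -0.002 q [-0.13  0.73  1.56  0.    0.84 -0.13]
[ 0.57254793  0.41128167 -1.24497734]
```

>>> drive_tool(
  motion=[
    [[40,0,-0.13,0.1,0],[40,0,-0.13,0.12,0],[40,0,-0.13,0.12,0]],
  ],
)

```text
t: 7.15
tcp_pos: [0.617, 0.0321, 0.0332]
tool_rot: [0.708, 0.707, 0.0, 0.0]
force: [-1.4, -0.2, 3.6]
finger_gap: 0.648
gripper_force: 44.3
```

>>> drive_tool(
  motion=[
    [[68,0,0,0,0],[68,0,0,0,0],[68,0,0,0,0],[68,0,0,0,0]],
  ],
)

```text
t: 7.55
tcp_pos: [0.6172, 0.032, 0.0319]
tool_rot: [0.708, 0.707, 0.0, 0.0]
force: [-0.6, -0.1, 0.3]
finger_gap: 0.796
gripper_force: 0.0
```

>>> drive_tool(
  motion=[
    [[68,0,0,-1.5,0],[68,0,0,-3,0],[68,0,0,-4.5,0],[68,1,-1,-5.6,0],[85,12.1,-3.07,-5.6,-3.3],[85,12.1,-3.07,-5.6,-3.3],[85,12.1,-3.07,-5.6,-3.3],[85,12.1,-3.07,-5.6,-3.3],[85,12.1,-3.07,-5.6,-3.3],[85,12.1,-3.07,-5.6,-3.3]],
  ],
)

```text
t: 8.55
tcp_pos: [0.5324, 0.3566, 0.1996]
tool_rot: [0.528, 0.85, -0.0, 0.0]
force: [1.8, -0.2, -0.1]
finger_gap: 0.995
gripper_force: 0.0
```

>>> drive_tool(
  motion=[
    [[85,2.5,-0.7,0,-0.3],[85,2.5,-0.7,0,-0.3],[85,2.5,-0.7,0,-0.3],[85,2.5,-0.7,0,-0.3]],
  ],
)

```text
t: 8.95
tcp_pos: [0.4807, 0.4129, 0.1995]
tool_rot: [0.509, 0.861, -0.0, 0.0]
force: [0.3, 0.0, 0.1]
finger_gap: 0.995
gripper_force: 0.0
```

```bash
python3 - <<'E'
from h import *
units([.525,.3955,.018],np.radians(26.5))
m,a=snap("wrist","w4")
R=Ro.from_euler("z",26.5,degrees=True)
print([np.round(proj(m,R.apply([x,y,.068])+[.525,.3955,0])).astype(int).tolist() for x,y in((0,0),(.0255,.032),(.0255,-.032),(-.0255,-.032),(-.0255,.032))])
E
```

```text
shift [-1.22  1.01  6.05] turn 0.29 tcp [0.4807 0.4129 0.1995] ay 0.503 q [ 0.53  0.54  1.41 -0.    1.19  0.03]
[[348, 214], [376, 184], [370, 244], [320, 242], [323, 182]]
```

View pics/w4.png

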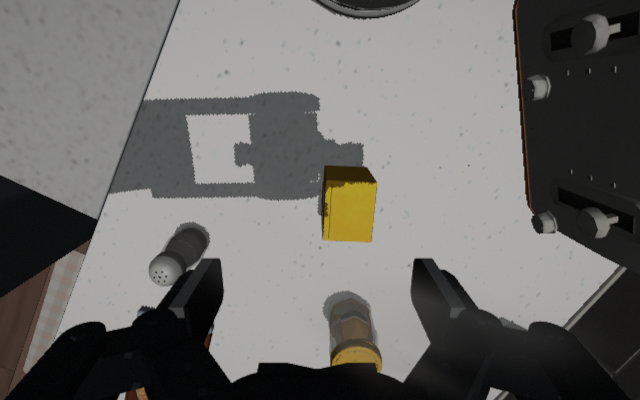

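The carton top's corners, (324,181), (376,183), (371,242) and (322,240), match the prediction. I'll descend and grip gently.

>>> drive_tool(
  motion=[
    [[85,-1.22,1.03,1,0.3],[85,-1.22,1.03,2.5,0.3],[85,-1.22,1.03,4,0.3],[85,-1.22,1.03,5.5,0.3],[85,-1.22,1.03,6.05,0.3],[85,-1.22,1.03,6.05,0.3],[85,-1.22,1.03,6.05,0.3]],
  ],
  squeeze=20,
)

```text
t: 9.7
tcp_pos: [0.5276, 0.3954, 0.0196]
tool_rot: [0.528, 0.849, 0.001, 0.001]
force: [0.4, -0.2, 0.5]
finger_gap: 0.992
gripper_force: 0.0
```

>>> drive_tool(
  motion=[
    [[40,0,0,0,0],[40,0,0,0,0],[40,0,0,0,0],[40,0,0,0,0],[40,0,0,0,0],[40,0,0,0,0]],
  ],
)

```text
t: 10.3
tcp_pos: [0.5269, 0.3961, 0.0205]
tool_rot: [0.527, 0.85, 0.002, 0.001]
force: [-0.9, -1.2, 6.1]
finger_gap: 0.578
gripper_force: 22.3
```

>>> drive_tool(
  motion=[
    [[40,0,0,-1,0],[40,0,0,-2.5,0],[40,0,0,-4,0],[40,0,0,-5.5,0],[40,-1.2,-0.3,-6,0],[40,-2.4,-0.6,-6,0],[40,-3.8,-0.9,-6,0],[40,-5.2,-1.2,-6,0],[40,-6.6,-1.5,-6,0],[40,-8,-1.8,-6,0]],
  ],
)

```text
t: 11.3
tcp_pos: [0.5838, 0.1548, 0.1987]
tool_rot: [0.527, 0.85, 0.0, 0.0]
force: [0.1, 0.5, -1.3]
finger_gap: 0.578
gripper_force: 21.5
```

>>> drive_tool(
  motion=[
    [[40,-1.4,-0.4,0,0],[40,-2.6,-0.6,0,0],[40,-3.5,-0.8,0,0],[40,-4,-0.9,0,0],[40,-4.2,-0.93,0,0],[40,-4.2,-0.93,0,0],[40,-4.2,-0.93,0,0]],
  ],
)

```text
t: 12.0
tcp_pos: [0.6141, 0.0324, 0.1981]
tool_rot: [0.527, 0.85, 0.0, -0.0]
force: [0.3, -0.1, -1.4]
finger_gap: 0.578
gripper_force: 21.5
```

```bash
python3 - <<'E'
from h import *
units([.617,.032,.102],None); s=manip.sense(); print(s["finger_gap"],s["gripper_force"])
m,a=snap("wrist","w5"); snap("scene","s5");print(np.round(proj(m,[.617,.032,.08])))
a=np.array([cv2.imread("pics/w5.png"),cv2.imread("pics/s5.png")]); 
o=np.zeros((400,800,3),np.uint8); o[:,:500]=a[0][:,70:570]; o[:300,500:]=cv2.resize(a[1][100:250,200:350],(300,300)); cv2.imwrite("pics/c5.png",o)
E
```

```text
shift [-0.06  0.08  3.2 ] turn 0 tcp [0.6141 0.0324 0.1981] ay 0.46 q [-0.13  0.52  1.46  0.    1.17 -0.59]
0.5784547305060476 21.531836986541748
[320. 183.]
```

View pics/c5.png

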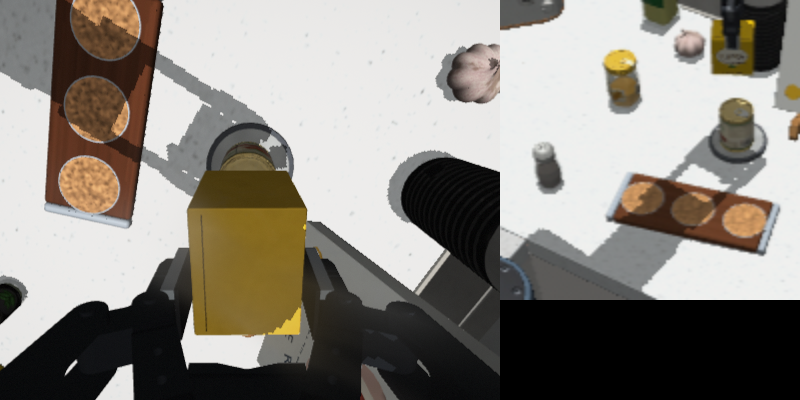

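The tin's rear rim is visible at about (320,142) behind the carton, in line with the predicted tin axis at u = 320. In the scene crop the tin stands central on the trivet, so I'll lower.

>>> drive_tool(
  motion=[
    [[40,-0.06,0.08,1,0],[40,-0.06,0.08,2,0],[40,-0.06,0.08,2.7,0],[40,-0.06,0.08,3,0],[40,-0.06,0.08,3.1,0],[40,-0.06,0.08,3.1,0]],
  ],
)

```text
t: 12.7
tcp_pos: [0.618, 0.0309, 0.1056]
tool_rot: [0.527, 0.85, 0.0, 0.0]
force: [0.1, 0.2, -0.6]
finger_gap: 0.581
gripper_force: 21.5
```

```bash
python3 - <<'E'
from h import *
units([.617,.032,.1015],None); print(manip.sense()["force"]); print(onz(manip.camera_model("scene"),319,151.5,.072))
E
```

```text
shift [ 0.05 -0.01  0.14] turn 0 tcp [0.618  0.0309 0.1056] ay 0.46 q [-0.13  0.63  1.53  0.    0.98 -0.59]
[ 0.13240885  0.20056658 -0.55577579]
[0.63626947 0.03834199 0.072     ]
```

```bash
python3 - <<'E'
from h import *
m=manip.camera_model("scene")
for z in (.008,.08): print(np.round(proj(m,[.617,.032,z]),1))
for dx,dy in((.0285,0),(-.0285,0),(0,.0285),(0,-.0285)): print(np.round(proj(m,[.617+dx,.032+dy,.08]),1))
a=cv2.imread("pics/s5.png")[135:190,290:350]; cv2.imwrite("pics/c6.png",cv2.resize(a,None,fx=8,fy=8,interpolation=cv2.INTER_CUBIC))
E
```

```text
[318.1 169.4]
[317.8 153.9]
[322.  148.7]
[313.6 159.3]
[310.2 151.1]
[325.5 156.8]
```

View pics/c6.png

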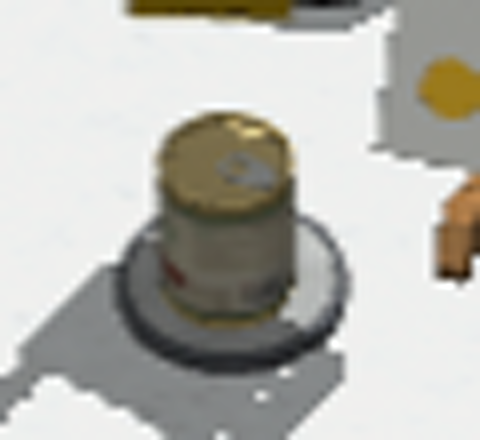

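The scene crop puts the tin top centre at about (318.5,155) against a prediction of (317.8,153.9), so it's in place. I'll finish lowering the carton and release it.

>>> drive_tool(
  motion=[
    [[40,0.05,-0.02,0.1,0],[40,0.05,-0.02,0.15,0],[40,0.05,-0.02,0.15,0]],
  ],
)

```text
t: 13.0
tcp_pos: [0.6166, 0.0315, 0.1012]
tool_rot: [0.528, 0.85, 0.0, 0.0]
force: [-0.8, 0.2, -0.4]
finger_gap: 0.577
gripper_force: 21.5
```

>>> drive_tool(
  motion=[
    [[62,0,0,0,0],[62,0,0,0,0],[62,0,0,0,0],[62,0,0,0,0],[66,0,0,-1,0],[66,0,0,-2,0],[66,0,0,-3.2,0],[66,0,0,-4,0]],
  ],
)

```text
t: 13.8
tcp_pos: [0.6173, 0.0314, 0.2232]
tool_rot: [0.528, 0.85, 0.001, 0.001]
force: [0.3, 0.1, -0.4]
finger_gap: 0.773
gripper_force: 0.0
```

```bash
python3 - <<'E'
from h import *
units([.614,.255,.22],None)
m,a=snap("scene","s6");o=cv2.resize(a[100:200,150:350],None,fx=2,fy=2); cv2.imwrite("pics/c7.png",o)
H,S,V=cv2.split(cv2.cvtColor(a,cv2.COLOR_BGR2HSV))
M=((H>15)&(H<35)&(S>120)&(V>60)).astype(np.uint8)
n,l,st,c=cv2.connectedComponentsWithStats(M[100:200,150:350]); print([(st[i].tolist(),c[i].round(1).tolist()) for i in range(1,n) if st[i][4]>20])
print(proj(m,[.617,.031,.08]),proj(m,[.617,.031,.148]))
E
```

```text
shift [6.73 3.21 0.11] turn 0 tcp [0.6173 0.0314 0.2232] ay 0.459 q [-0.13  0.49  1.43  0.    1.22 -0.59]
[([102, 25, 16, 13, 144], [109.3, 30.7]), ([158, 34, 20, 26, 400], [167.2, 45.1]), ([106, 39, 12, 12, 80], [112.5, 43.1]), ([193, 42, 7, 8, 43], [196.1, 45.7])]
(np.float64(318.0913790742346), np.float64(154.04627605319826)) (np.float64(317.7981699733471), np.float64(138.46902571021002))
```

>>> drive_tool(
  motion=[
    [[85,1.6,0.8,0,0],[85,3.2,1.6,0,0.5],[85,4.6,2.3,0,1],[85,6,2.9,0.7,1.5],[85,6.7,3.2,0.7,1.7],[85,6.7,3.2,0.7,1.7],[85,6.7,3.2,0.7,1.7]],
  ],
)

```text
t: 14.55
tcp_pos: [0.613, 0.2545, 0.1992]
tool_rot: [0.624, 0.782, -0.0, 0.0]
force: [0.3, -1.0, 1.4]
finger_gap: 0.993
gripper_force: 0.0
```

```bash
python3 - <<'E'
from h import *
units([.614,.2545,.055],np.radians(12.7))
m,a=snap("wrist","w8");p=[.614,.2545,.095];print([np.round(proj(m,np.array(p)+d),1).tolist() for d in([0,0,0],[.028,0,0],[-.028,0,0],[0,.028,0],[0,-.028,0])])
cv2.imwrite("pics/c8.png",cv2.resize(a[90:290,210:430],None,fx=2.7,fy=2.7))
E
```

```text
shift [-0.    0.04  4.81] turn 0.02 tcp [0.613  0.2545 0.1992] ay 0.224 q [ 0.23  0.58  1.33 -0.    1.23  0.  ]
[[318.3, 185.9], [349.2, 192.7], [286.9, 179.1], [325.7, 155.1], [311.3, 215.1]]
```

View pics/c8.png

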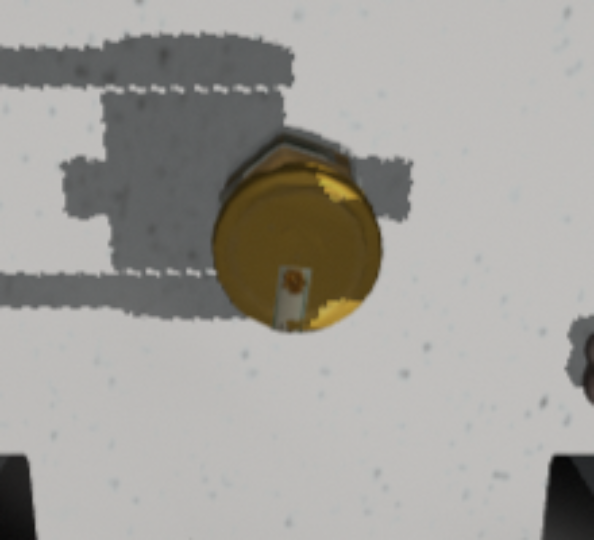

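The lid centre is at (320,182) against a predicted (318,186), so I'll shift 3 mm. The hexagon's flats already face the fingers.

>>> drive_tool(
  motion=[
    [[85,0.1,0.08,1.2,0],[85,0.1,0.08,2.6,0],[85,0.1,0.08,4,0],[85,0.1,0.08,4.8,0],[85,0.1,0.08,4.8,0],[85,0.1,0.08,4.8,0],[40,0.1,0.08,4.8,0],[40,0.1,0.08,4.8,0],[40,0.1,0.08,4.8,0],[40,0.1,0.08,4.8,0]],
  ],
  squeeze=50,
)

```text
t: 15.6
tcp_pos: [0.6186, 0.2584, 0.0616]
tool_rot: [0.624, 0.781, 0.003, 0.003]
force: [-0.6, -0.5, 16.8]
finger_gap: 0.471
gripper_force: 17.1
```

>>> drive_tool(
  motion=[
    [[40,0,0,0,0],[40,0,0,0,0]],
  ],
)

```text
t: 15.8
tcp_pos: [0.6185, 0.2584, 0.0616]
tool_rot: [0.624, 0.781, 0.003, 0.003]
force: [-0.5, 0.6, 15.4]
finger_gap: 0.474
gripper_force: 16.9
```

>>> drive_tool(
  motion=[
    [[40,0,0,-0.7,0],[40,0,0,-2,0],[40,0,0,-3.4,0],[40,0,0,-4,0],[40,0,0,-4,0]],
  ],
)

```text
t: 16.3
tcp_pos: [0.6181, 0.2586, 0.1814]
tool_rot: [0.624, 0.781, 0.004, 0.003]
force: [-0.6, 0.5, -0.9]
finger_gap: 0.473
gripper_force: 0.0
```

```bash
python3 - <<'E'
from h import *
units([.446,.0158,.175],np.radians(12.7))
E
```

```text
shift [-6.63 -7.38  0.13] turn 0.0 tcp [0.6181 0.2586 0.1814] ay 0.222 q [0.23 0.6  1.34 0.   1.19 0.01]
```

The fingers closed to 40 mm without holding anything, so I'll look at what happened.

```bash
python3 - <<'E'
from h import *
m,a=snap("wrist","w9");m2,b=snap("side","d9")
o=np.zeros((400,800,3),np.uint8); o[:,:400]=a[:,120:520]; o[:,400:]=cv2.resize(b[100:240,230:370],(400,400)); cv2.imwrite("pics/c9.png",o)
E
```

```text
(no output)
```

View pics/c9.png

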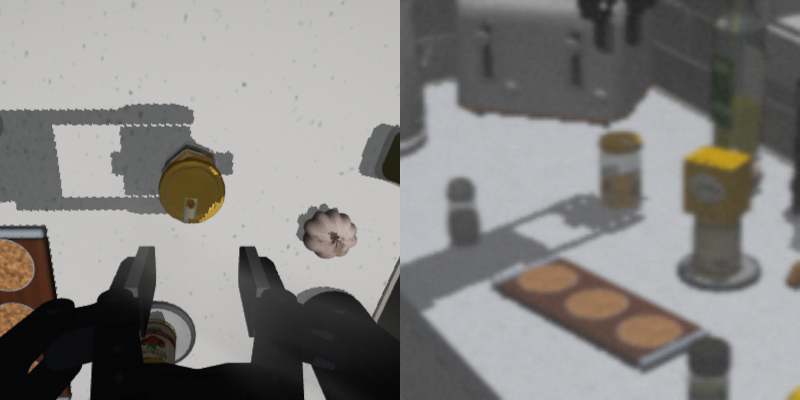

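```bash
python3 - <<'E'
from h import *
m=manip.camera_model("wrist"); d=manip.camera_model("side")
im=cv2.imread("pics/w9.png"); H,S,V=cv2.split(cv2.cvtColor(im,cv2.COLOR_BGR2HSV))
M=((H>15)&(H<35)&(S>90)&(V>60)).astype(np.uint8)*255; M[:,:260]=0;M[:,370:]=0;M[:140]=0;M[240:]=0
c=max(cv2.findContours(M,0,1)[0],key=cv2.contourArea)[:,0]
for z in(.05,.08,.095):
    w=np.array([onz(m,u,v,z)[:2]*1000 for u,v in c],np.float32); print(z,cv2.minEnclosingCircle(w),cv2.minAreaRect(w))
print(onz(d,307,148,.095), "base",onz(d,307,172,0))
print(c.min(0),c.max(0))
units([.446,.0158,.175],np.radians(12.7)); print(manip.sense()["finger_gap"])
E
```

```text
0.05 ((612.3310546875, 248.91078186035156), 35.40566635131836) ((612.6964721679688, 247.88523864746094), (67.95596313476562, 62.2742805480957), 89.2513427734375)
0.08 ((610.7591552734375, 257.531982421875), 31.8634090423584) ((611.088134765625, 256.6090393066406), (61.15715408325195, 56.04387664794922), 89.25137329101562)
0.095 ((609.9732055664062, 261.8426208496094), 30.092342376708984) ((610.2838745117188, 260.970947265625), (57.75774002075195, 52.92873764038086), 89.25133514404297)
[0.61901774 0.25966384 0.095     ] base [0.61682178 0.25824163 0.        ]
[279 151] [344 222]
shift [-6.63 -7.27  0.04] turn 0.0 tcp [0.6148 0.2577 0.1763] ay 0.222 q [ 0.23  0.61  1.34 -0.    1.19  0.01]
0.467515703031441
```

The jar still stands, at about (0.613,0.259), and is upright. The pads may have ridden up on the lid, so I'll retry lower and check the grip before lifting.

>>> drive_tool(
  motion=[
    [[85,0,0,0,0],[85,0,0,0,0],[85,0,0,0,0],[85,0,0,1.4,0],[85,0,0,2.8,0],[85,0,0,4.2,0],[85,0,0,4.4,0],[85,0,0,4.4,0],[85,0,0,4.4,0]],
  ],
  squeeze=40,
)

```text
t: 17.3
tcp_pos: [0.6167, 0.2581, 0.0454]
tool_rot: [0.624, 0.781, 0.001, 0.001]
force: [-0.2, 0.5, -0.2]
finger_gap: 0.993
gripper_force: 0.0
```

>>> drive_tool(
  motion=[
    [[50,0,0,0,0],[50,0,0,0,0],[50,0,0,0,0],[50,0,0,0,0]],
  ],
)

```text
t: 17.7
tcp_pos: [0.6161, 0.258, 0.0463]
tool_rot: [0.624, 0.781, 0.001, 0.001]
force: [-1.3, -0.4, 4.5]
finger_gap: 0.644
gripper_force: 41.4
```

>>> drive_tool(
  motion=[
    [[50,0,0,-0.6,0],[50,0,0,-1.8,0],[50,0,0,-3,0],[50,0,0,-4.2,0],[50,-0.2,-0.9,-4.5,0],[50,-0.8,-2,-4.5,0],[50,-1.8,-3.2,-4.5,0],[50,-2.8,-4.3,-4.5,0],[50,-3.8,-5.4,-4.5,0],[50,-4.8,-6.4,-4.5,0]],
  ],
)

```text
t: 18.7
tcp_pos: [0.4576, 0.0739, 0.1793]
tool_rot: [0.624, 0.781, 0.0, 0.0]
force: [1.3, -1.4, -2.3]
finger_gap: 0.639
gripper_force: 43.5
```

>>> drive_tool(
  motion=[
    [[50,-1,-0.5,0,0],[50,-1.6,-0.8,0,0],[50,-1.85,-0.9,0,0],[50,-1.85,-0.9,0,0],[50,-1.85,-0.9,0,0]],
  ],
)

```text
t: 19.2
tcp_pos: [0.4457, 0.0154, 0.1789]
tool_rot: [0.624, 0.781, 0.0, 0.0]
force: [-0.4, -0.3, -2.6]
finger_gap: 0.637
gripper_force: 43.5
```

```bash
python3 - <<'E'
from h import *
units([.446,.0158,.0613],np.radians(12.7)); print(manip.sense()["force"],manip.sense()["finger_gap"])
E
```

```text
shift [0.01 0.01 3.92] turn 0.0 tcp [0.4457 0.0154 0.1789] ay 0.222 q [-0.22  0.32  1.89  0.    0.93 -0.44]
[-0.37531064 -0.28898832 -2.55565208] 0.6371586780767046
```

>>> drive_tool(
  motion=[
    [[50,0,0,1,0],[50,0,0,2.2,0],[50,0,0,3.2,0],[50,0,0,3.7,0],[50,0,0,3.8,0],[50,0,0,3.85,0],[50,0,0,3.9,0],[50,0,0,3.9,0]],
  ],
)

```text
t: 20.0
tcp_pos: [0.4461, 0.015, 0.0624]
tool_rot: [0.624, 0.781, 0.0, 0.001]
force: [-0.0, 0.6, -3.5]
finger_gap: 0.639
gripper_force: 43.5
```

>>> drive_tool(
  motion=[
    [[50,0,0,0.05,0],[50,0,0,0.08,0],[50,0,0,0.08,0]],
  ],
)

```text
t: 20.3
tcp_pos: [0.4459, 0.0146, 0.0603]
tool_rot: [0.624, 0.781, 0.0, 0.001]
force: [-1.0, -0.1, 4.5]
finger_gap: 0.639
gripper_force: 44.3
```

>>> drive_tool(
  motion=[
    [[72,0,0,0,0],[72,0,0,0,0],[72,0,0,0,0],[72,0,0,0,0],[72,0,0,-1,0],[72,0,0,-2.3,0],[72,0,0,-3.8,0],[72,0,0,-4.3,0],[72,0,0,-4.3,0]],
  ],
)

```text
t: 21.2
tcp_pos: [0.4472, 0.0145, 0.1907]
tool_rot: [0.624, 0.781, 0.001, 0.003]
force: [0.2, -0.2, -0.3]
finger_gap: 0.84
gripper_force: 0.0
```

```bash
python3 - <<'E'
from h import *
m,a=snap("wrist","w10");print(np.round(proj(m,[.446,.0158,.109])))
units([.394,.2475,.2],np.radians(12.7))
w=cv2.imread("pics/w1.png"); 
cv2.imwrite("pics/c10.png",np.hstack([a[:,120:520],cv2.resize(w[130:200,130:200],(400,400))]))
E
```

```text
[315. 191.]
shift [ 7.95  0.03 -0.38] turn 0.0 tcp [0.4457 0.0148 0.189 ] ay 0.222 q [-0.22  0.3   1.88 -0.    0.96 -0.44]
```

View pics/c10.png

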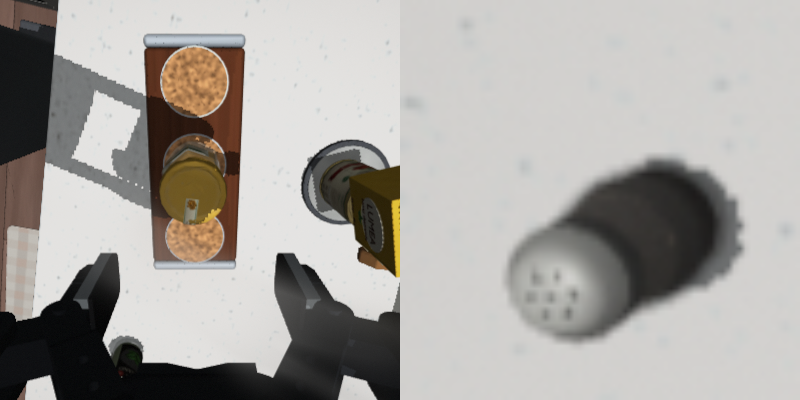

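The lid centre is at (313,190), predicted (315,191), so the honey is on its pad. Picture views are used up, so I'll measure with masks from here. Next I'll go above the salt.

>>> drive_tool(
  motion=[
    [[72,1.2,0,-0.4,0],[72,2.8,0,-0.4,0],[72,4.4,0,-0.4,0],[72,6,0,-0.4,0],[72,7.3,0,-0.4,0],[85,7.9,0,-0.4,0],[85,7.9,0,-0.4,0],[85,7.9,0,-0.4,0]],
  ],
)

```text
t: 22.05
tcp_pos: [0.3919, 0.2456, 0.1987]
tool_rot: [0.624, 0.781, -0.002, -0.001]
force: [-0.9, 0.9, 0.1]
finger_gap: 0.994
gripper_force: 0.0
```

```bash
python3 - <<'E'
from h import *
m,a=snap("wrist","w11"); print(manip.sense()["tcp_pos"])
p=np.array([.394,.2475,0])
print("pred top",np.round(proj(m,p+[0,0,.085]),1),"body r at .074",np.round([proj(m,p+[dx,dy,.074]) for dx,dy in((.022,0),(-.022,0),(0,.022),(0,-.022))],0).tolist())
u,v=map(int,proj(m,p+[0,0,.085])); g=cv2.GaussianBlur(cv2.cvtColor(a,6),(3,3),0)[v-60:v+60,u-70:u+70]
for r0,r1 in((13,18),(19,22),(22,27)):
  c=cv2.HoughCircles(g,cv2.HOUGH_GRADIENT,1,10,param1=80,param2=12,minRadius=r0,maxRadius=r1)
  print(r0,[] if c is None else (c[0,:3]+[u-70,v-60,0]).round(1).tolist())
print(g[::8,::8])
for n,fu,fv in(("w1",159.8,179.4),):pass
from meas import m as m1
for z in(.08,.085,.09): print(z,onz(m1,159.8,179.4,z)[:2].round(4))
E
```

```text
[0.39239085 0.24518485 0.19898367]
pred top [320.2 181.4] body r at .074 [[343.0, 183.0], [297.0, 173.0], [326.0, 156.0], [315.0, 200.0]]
13 [[318.5, 170.5, 17.4], [317.5, 159.5, 16.2]]
19 [[319.5, 168.5, 20.2]]
22 [[323.5, 164.5, 25.2]]
[[ 98 103  99 105 108 120 150 133 198 202 202 202 201 202 202 202 201 202]
 [103 104 103 104 104 102 100 102 124 202 202 201 202 202 202 202 202 202]
 [103 102 101 103 103 101 104 104 103 142 195 202 202 202 202 202 202 202]
 [107 104 102 103 104 103 102  91  46  54  53 202 202 202 200 202 202 202]
 [104 106 104 104 103 103 101  44  52  55  55  89 106  98 137 201 202 202]
 [105 104 104 105  99 105 103  62  79  82  68  62 104 104 126 202 203 202]
 [115 104 104 102 105 104 104  72  72  91  77 100 120 117 142 202 203 203]
 [200 103 106 102 101  99 105  64  75  70  71 201 203 202 203 202 203 203]
 [200 106 105 105 104  89 100  97  57  59 141 203 203 202 203 202 203 202]
 [173 159 108 105 110 106 104 104 105 117 203 203 202 203 203 203 201 203]
 [110 111 109 109 107 104 104 104 102 183 203 203 202 202 202 202 203 203]
 [198 198 180 157 180 191 202 203 202 203 203 203 202 203 202 202 203 203]
 [197 198 197 198 200 201 202 202 202 202 203 201 202 202 203 203 203 201]
 [198 197 197 197 198 199 200 201 202 202 203 203 203 203 201 198 202 203]
 [198 197 196 197 196 197 198 197 201 202 202 202 202 203 199 203 202 202]]
0.08 [0.3918 0.2515]
0.085 [0.3931 0.249 ]
0.09 [0.3944 0.2466]
```

```bash
python3 - <<'E'
from h import *
from meas import m as m1
m,a=snap("wrist"); g=cv2.GaussianBlur(cv2.cvtColor(a,6),(3,3),0)
M=(g<96).astype(np.uint8)*255; M[:120]=0;M[210:]=0;M[:,:285]=0;M[:,360:]=0
c=max(cv2.findContours(M,0,1)[0],key=cv2.contourArea)[:,0]; print(c.min(0),c.max(0))
lo=c[c[:,1]>c[:,1].max()-14].astype(np.float32); print(cv2.minEnclosingCircle(lo))
for u,v in((318.5,170.5),(319,c[:,1].max()-18)): print(onz(m,u,v,.074).round(4))
print("w1",onz(m1,159.8,179.4,.074).round(4))
units([.391,.2535,.036],np.radians(12.7))
E
```

```text
[299 138] [339 188]
((317.5, 175.5), 17.507240295410156)
[0.3914 0.2539 0.074 ]
[0.3918 0.2545 0.074 ]
w1 [0.3902 0.2544 0.074 ]
shift [0.29 0.02 5.44] turn -0.01 tcp [0.3927 0.245  0.1993] ay 0.221 q [ 0.32  0.31  1.82 -0.    1.01  0.1 ]
```

>>> drive_tool(
  motion=[
    [[85,0.3,0,0.6,0],[85,0.3,0,2,0],[85,0.3,0,3.6,0],[85,0.3,0,5,0],[85,0.3,0,5.5,0],[85,0.3,0,5.5,0],[85,0.3,0,5.5,0]],
  ],
  squeeze=30,
)

```text
t: 22.85
tcp_pos: [0.3917, 0.254, 0.0353]
tool_rot: [0.625, 0.781, -0.0, -0.0]
force: [1.1, -0.6, -0.7]
finger_gap: 0.998
gripper_force: 0.0
```

>>> drive_tool(
  motion=[
    [[32,0,0,0,0],[32,0,0,0,0],[32,0,0,0,0],[32,0,0,0,0],[32,0,0,0,0],[32,0,0,0,0]],
  ],
)

```text
t: 23.45
tcp_pos: [0.3917, 0.255, 0.0362]
tool_rot: [0.624, 0.781, 0.001, 0.001]
force: [-0.9, -1.4, 6.4]
finger_gap: 0.378
gripper_force: 16.6
```

The gap reads 32 mm, the top-part width, so the pads sit too high (as with the honey). I'll open, go lower and grip again.

>>> drive_tool(
  motion=[
    [[85,0,0,0,0],[85,0,0,0,0],[85,0,0,0,0],[85,0,0,0,0],[85,0,0,0,0]],
  ],
)

```text
t: 23.95
tcp_pos: [0.391, 0.2548, 0.0352]
tool_rot: [0.624, 0.781, -0.0, -0.0]
force: [-0.5, 0.6, 0.3]
finger_gap: 0.997
gripper_force: 0.0
```

```bash
python3 - <<'E'
from h import *
print(manip.sense()["force"])
d,b=snap("side","d12"); s,c=snap("scene","s12"); b0=cv2.imread("pics/d9.png")
for z in(0,.05,.09): print(z,np.round(proj(d,[.391,.254,z])),np.round(proj(s,[.391,.254,z])))
g=cv2.cvtColor(b,6); g0=cv2.cvtColor(b0,6)
print("side column profile before/after"); u=int(proj(d,[.391,.254,.05])[0])
print(g0[155:195:2,u-12:u+14:3]);print(g[155:195:2,u-12:u+14:3])
E
```

```text
[-0.46100488  0.58289415  0.2815178 ]
0 [252. 186.] [225. 192.]
0.05 [251. 173.] [223. 181.]
0.09 [250. 162.] [221. 173.]
side column profile before/after
[[185 186 187 187 184 186 185 186 185]
 [186 188 187 188 187 188 185 185 188]
 [186 187 186 185 187 188 187 186 187]
 [187 188 186 179 172 183 185 184 188]
 [188 187 183 114  92 128 186 188 187]
 [188 185 176  91  90  94 179 190 190]
 [189 185 167  86  89  83 180 187 185]
 [188 185 170  86  82  91 181 184 186]
 [189 185 181 121 120 126 180 188 187]
 [186 186 180 109  92  97 163 187 185]
 [185 185 174  81  78  83 134 186 185]
 [186 185 171  76  78  80 118 184 186]
 [187 185 174  81  79  78 108 186 159]
 [185 187 178  79  76  78  99 127 109]
 [185 188 185  91  76  73  86 106 105]
 [186 186 184  92  78  79  97 105 106]
 [187 172 136 105 100 101 106 106 105]
 [140 109 106 109 107 104 108 108 110]
 [106 107 105 106 105 108 109 107 105]
 [108 106 105 107 107 107 107 107 105]]
[[ 59 135 187 187 186 189 169  55  82]
 [ 55 174 186 190 188 186 174  56  83]
 [ 66 176 188 188 189 189 183  58 102]
 [ 66 161 187 180 174 185 189 140 145]
 [ 63 148 184 111  91 120 186 187 189]
 [ 63 145 174  87  92  89 180 191 190]
 [ 69 138 168  85  91  79 179 185 190]
 [167 176 182  85  80  90 182 188 188]
 [188 189 182 118 122 125 177 191 189]
 [186 186 182 109  92  96 163 188 185]
 [188 186 176  82  76  82 132 188 188]
 [188 188 176  78  79  79 115 187 188]
 [185 174 173  81  78  77 108 183 174]
 [128 115 135  79  77  76  96 122 107]
 [105 117 105  81  77  73  87 109 149]
 [104 107 110  89  77  80  99 166 187]
 [105 107 109 108 104 102 109 146 169]
 [106 105 106 106 102 106 106 113 132]
 [109 104 106 106 109 108 108 148 189]
 [157 137 108 108 107 119 173 187 190]]
```

```bash
python3 - <<'E'
from h import *
d=manip.camera_model("side"); g=cv2.cvtColor(cv2.imread("pics/d12.png"),6)
s=manip.sense(); R=Ro.from_quat(s["tool_rot"]); t=s["tcp_pos"]
for sg in(-1,1):
  for back in(0,.013,.03,.045): print(sg,back,np.round(proj(d,t+R.apply([0,sg*.045,-back])),1), np.round(proj(d,t+R.apply([0,sg*.055,-back])),1))
print(g[150:182:2,224:284:3])
E
```

```text
-1 0 [240.6 180.8] [238.2 181.6]
-1 0.013 [240.3 177.3] [237.9 178.2]
-1 0.03 [239.9 172.8] [237.5 173.6]
-1 0.045 [239.5 168.7] [237.1 169.5]
1 0 [261.5 173.2] [263.7 172.4]
1 0.013 [261.3 169.9] [263.5 169.1]
1 0.03 [261.  165.4] [263.3 164.6]
1 0.045 [260.7 161.5] [263.  160.7]
[[ 90 108  65  53  54  57  66  86 151 187 189 170  56  72 183 190 187 189
  187 188]
 [143 139  73  50  53  54  58 150 189 189 189 162  58  88 185 189 191 186
  188 189]
 [104  88  57  55  54  62 110 184 189 185 187 166  59  84 189 187 190 191
  189 188]
 [114 146 113  54  55  57 155 190 190 189 188 173  54  86 188 190 189 189
  192 189]
 [185 188 181 137  58  61 176 187 189 188 187 180  56  91 188 186 188 189
  191 187]
 [185 188 187 182  73  66 171 189 188 187 190 187  89 116 185 192 190 189
  188 187]
 [187 187 188 185  85  67 159 188 142 122 161 188 179 179 190 188 189 190
  190 189]
 [188 187 190 188  94  64 144 182  98  92  95 188 189 191 188 186 190 190
  187 187]
 [186 188 189 188 128  61 142 167  89  91  87 181 189 189 190 189 189 190
  191 189]
 [186 185 188 191 184 113 145 173  83  83  84 182 188 190 186 188 189 190
  192 187]
 [188 184 187 190 190 183 186 185 101  92 110 180 189 187 188 187 191 188
  186 186]
 [185 186 186 189 189 191 188 183 122 116 121 171 189 188 190 188 189 189
  189 189]
 [189 187 186 189 189 186 187 181  89  80  84 148 191 188 188 190 189 187
  188 184]
 [188 189 187 187 187 187 189 174  81  82  80 124 186 189 190 190 189 188
  188 188]
 [187 189 185 188 188 188 187 174  76  82  79 110 188 189 189 190 189 192
  187 191]
 [188 190 185 188 188 173 133 162  76  80  75 108 161 133 152 191 193 189
  188 188]]
```

The side view shows the open fingertips about 45 mm above the reported TCP, so the pads really work about 30 mm higher than assumed. The salt hasn't moved. I'll lower by 24 mm and grip.

>>> drive_tool(
  motion=[
    [[85,0,0,0.4,0],[85,0,0,0.8,0],[85,0,0,0.8,0],[36,0,0,0.8,0],[36,0,0,0.8,0],[36,0,0,0.8,0],[36,0,0,0.8,0],[36,0,0,0.8,0],[36,0,0,0.8,0]],
  ],
  squeeze=25,
)

```text
t: 24.95
tcp_pos: [0.3916, 0.255, 0.0118]
tool_rot: [0.624, 0.781, 0.001, 0.0]
force: [0.2, -0.5, 5.4]
finger_gap: 0.425
gripper_force: 15.3
```

>>> drive_tool(
  motion=[
    [[36,0,0,-0.3,0],[36,0,0,-0.5,0],[36,0,0,-0.5,0]],
  ],
)

```text
t: 25.25
tcp_pos: [0.3915, 0.255, 0.0271]
tool_rot: [0.624, 0.781, 0.001, 0.0]
force: [0.5, -0.5, -0.3]
finger_gap: 0.422
gripper_force: 14.8
```

```bash
python3 - <<'E'
from h import *
s=manip.sense();print(s["force"],s["finger_gap"],s["gripper_force"],s["tcp_pos"])
d,b=snap("side","d13"); print(cv2.cvtColor(b,6)[150:192:2,224:284:3])
E
```

```text
[ 0.46691762 -0.53459048 -0.33713292] 0.42186731563133223 14.781797487521544 [0.39148893 0.25501177 0.02708709]
[[ 91 112 137  52  50 104  54  55  51  65  51  53  70  68 185 190 188 186
  186 189]
 [143 140 111  65  51  93  54  59  75 153  55  53  55  83 186 190 190 188
  189 191]
 [103  88 101 107  49  55  56  57  88 179  58  55  62 117 187 191 189 189
  188 187]
 [114 145 178 175  59  53  52  52 136 185  72  52 138 179 187 189 191 189
  190 189]
 [185 187 188 180  81  50  54  55 109 117  65  59 172 188 186 183 188 189
  188 189]
 [187 185 187 187 144  61  52  56  86  91  72  68 178 183 186 189 190 189
  189 187]
 [190 190 189 187 188 162  71  56  78  91  75  62 176 189 189 186 188 192
  188 185]
 [188 188 188 191 191 187 100  59  77  82  72  67 176 188 189 186 189 189
  190 187]
 [187 190 188 188 190 187 112  58  84  96  80  69 180 189 190 188 190 189
  190 191]
 [186 188 188 190 190 187 114  56  95 116 106 109 186 189 189 188 189 190
  192 186]
 [190 185 185 188 187 191 158  69  74  80  85 163 189 189 189 186 189 189
  191 186]
 [189 189 187 187 190 189 187 135  73  81  80 146 189 189 189 190 191 189
  190 190]
 [189 187 188 187 188 189 187 156  73  76  78 128 189 185 190 187 189 191
  190 188]
 [190 189 186 187 187 186 187 164  75  77  77 123 185 189 189 188 190 190
  191 190]
 [189 188 187 188 186 186 185 179  80  74  73 126 187 191 189 191 189 189
  191 190]
 [190 190 186 188 185 170 129 150  92  75  74 141 160 150 191 190 191 191
  191 190]
 [187 188 188 174 128 105 108 114 102  87 114 140 109 122 184 190 191 191
  188 188]
 [192 186 159 112 105 106 105 110 108 105 107 107 166 179 191 191 189 189
  190 188]
 [183 137 108 109 107 104 105 106 107 104 107 110 171 185 189 188 188 189
  192 193]
 [124 104 141 113 107 107 105 106 106 106 107 114 127 132 186 190 190 191
  191 187]
 [104 106 115 153 105 107 105 105 105 108 106 106 116 172 189 190 188 189
  183 159]]
```

The shaker is lifted and held. I'll firm up the grip by commanding a smaller opening and check that it holds.

>>> drive_tool(
  motion=[
    [[28,0,0,0,0],[28,0,0,0,0],[28,0,0,0,0],[28,0,0,-1.5,0],[28,0,0,-3,0],[28,0,0,-4,0],[28,0,0,-4,0],[28,0,0,-4,0]],
  ],
)

```text
t: 26.1
tcp_pos: [0.391, 0.2548, 0.1464]
tool_rot: [0.624, 0.781, 0.0, 0.0]
force: [0.1, -0.4, -0.2]
finger_gap: 0.419
gripper_force: 25.1
```

```bash
python3 - <<'E'
from h import *
s=manip.sense();print(s["force"],s["finger_gap"],s["gripper_force"],s["tcp_pos"])
m,a=snap("wrist","w14"); d,b=snap("side","d14"); t=s["tcp_pos"]
g=cv2.cvtColor(a,6); p=t+[0,0,.0]
for z in(-.012,.062,.078): print(z,np.round(proj(m,t+[0,0,z])),np.round(proj(d,t+[0,0,z])))
u,v=map(int,proj(d,t+[0,0,.04])); print(cv2.cvtColor(b,6)[v-24:v+24:2,u-18:u+18:3])
units([.4273,.0989,.13],np.radians(12.7))
E
```

```text
[ 0.12246909 -0.41517667 -0.24701978] 0.41880939790960126 25.114716404350474 [0.39100981 0.25478704 0.14643982]
-0.012 [317. 227.] [249. 150.]
0.062 [318. 301.] [248. 129.]
0.078 [318. 329.] [247. 125.]
[[ 80  64  43  45  41  48  39  43  46  52  45  61]
 [ 58  42  65  45  47  40  39  41  43  49  40  60]
 [ 44  41  66  45  46  41  46  49  43  50  48  75]
 [ 47  43  61  44  47  46  48  41  44  47  44  79]
 [ 58  45  57  45  46  46  73  44  44  52  48  80]
 [ 80  45  45  47  51  50  74  48  43  46  50  80]
 [ 89  48  47  46  47  61  74  57  45  61  56  83]
 [ 91  52  45  44  48  67  83  59  54  68  52  80]
 [ 87  76  60  48  46  74  83  69  60  80  73  79]
 [ 90  85  75  56  55  74  86  69  61  80  84  84]
 [ 89  82  82  70  56  71  79  66  56  85  91  88]
 [ 86  82  81  85  53  73  94  83  56  88  89  90]
 [ 87  83  80  83  53  93 122 103  68  88  89  89]
 [ 85  79  75 121  56  74  89  87 108  85  84  89]
 [ 85  79  76 152 135  68  76  77  99  84 112 113]
 [ 82  82  84 162 164  73  73  74 110 170 183 184]
 [ 83  77  74 155 163  73  74  71 102 183 184 186]
 [ 84  81  81 154 176  74  71  72  99 186 183 187]
 [ 83  80 108 140 181  78  71  71 101 183 185 186]
 [105 135 111 145 188 104  76  78 127 188 184 187]
 [137 107 101 177 185 164 143 147 176 189 188 186]
 [ 90 103 170 188 186 185 184 185 187 187 188 186]
 [145 176 184 182 189 186 186 186 185 185 188 186]
 [182 184 184 184 184 183 188 186 184 184 185 186]]
shift [-5.33  0.08  0.5 ] turn 0.0 tcp [0.3898 0.2543 0.145 ] ay 0.222 q [0.34 0.4  1.88 0.   0.87 0.12]
```

The shaker is firmly held at 25 N and upright, with its bottom 12 mm below the TCP. I'll carry it to the left pad.

>>> drive_tool(
  motion=[
    [[28,-1,0,0,0],[28,-2.3,0,0,0],[28,-3.6,0.05,0,0],[28,-4.7,0.08,0,0],[28,-5.33,0.08,0,0],[28,-5.33,0.08,0,0],[28,-5.33,0.08,0,0]],
  ],
)

```text
t: 26.9
tcp_pos: [0.4276, 0.0993, 0.145]
tool_rot: [0.625, 0.781, -0.001, -0.002]
force: [-0.4, 1.1, -0.8]
finger_gap: 0.419
gripper_force: 25.1
```

```bash
python3 - <<'E'
from h import *
units([.4273,.0989,.029],np.radians(12.7))
E
```

```text
shift [-0.02  0.    3.87] turn -0.01 tcp [0.4276 0.0993 0.145 ] ay 0.22 q [-0.03  0.37  1.94  0.    0.84 -0.25]
```

>>> drive_tool(
  motion=[
    [[28,0,0,1,0],[28,0,0,2.2,0],[28,0,0,3.2,0],[28,0,0,3.7,0],[28,0,0,3.8,0],[28,0,0,3.85,0],[28,0,0,3.87,0],[28,0,0,3.87,0]],
  ],
)

```text
t: 27.7
tcp_pos: [0.4293, 0.0997, 0.0309]
tool_rot: [0.624, 0.781, 0.001, 0.001]
force: [0.1, 0.1, -1.5]
finger_gap: 0.422
gripper_force: 25.1
```

>>> drive_tool(
  motion=[
    [[28,0,-0.06,0.08,0],[28,0,-0.06,0.14,0],[28,0,-0.06,0.14,0]],
  ],
)

```text
t: 28.0
tcp_pos: [0.4268, 0.0989, 0.0261]
tool_rot: [0.625, 0.781, 0.0, 0.0]
force: [0.3, -0.1, -1.0]
finger_gap: 0.418
gripper_force: 25.1
```

>>> drive_tool(
  motion=[
    [[28,0,0,0.04,0],[28,0,0,0.04,0]],
  ],
)

```text
t: 28.2
tcp_pos: [0.4271, 0.0989, 0.0258]
tool_rot: [0.624, 0.781, 0.0, 0.0]
force: [-1.3, -0.5, 9.9]
finger_gap: 0.418
gripper_force: 26.2
```

>>> drive_tool(
  motion=[
    [[55,0,0,0,0],[60,0,0,0,0],[60,0,0,0,0],[60,0,0,0,0],[60,0,0,-1,0],[60,0,0,-2.4,0],[60,0,0,-4,0],[60,0,0,-5.5,0],[60,0,0,-6,0],[60,0,0,-6,0]],
  ],
)

```text
t: 29.2
tcp_pos: [0.4288, 0.099, 0.2072]
tool_rot: [0.624, 0.781, 0.002, 0.003]
force: [0.2, -0.2, -1.1]
finger_gap: 0.701
gripper_force: 0.0
```

```bash
python3 - <<'E'
from h import *
m,a=snap("wrist","w15"); s=manip.sense(); print(s["tcp_pos"])
d,b=snap("side","d15"); g=cv2.cvtColor(b,6)
for z in(.014,.068,.104): print(np.round(proj(d,[.4273,.0989,z])))
u,v=map(int,proj(d,[.4273,.0989,.06])); print(u,v);print(g[v-20:v+22:2,u-15:u+16:3])
u,v=map(int,proj(m,[.4273,.0989,.088])); print(u,v)
w=cv2.GaussianBlur(cv2.cvtColor(a,6),(3,3),0)[v-45:v+45,u-45:u+45]
c=cv2.HoughCircles(w,cv2.HOUGH_GRADIENT,1,10,param1=80,param2=12,minRadius=13,maxRadius=20); print(None if c is None else (c[0,:3]+[u-45,v-45,0]).round(1).tolist())
E
```

```text
[0.42725555 0.09899568 0.20541572]
[281. 197.]
[281. 183.]
[280. 172.]
280 184
[[187 184 185 188 188 187 186 188 188 190 186]
 [188 188 186 187 190 190 186 188 188 189 188]
 [184 185 189 188 188 186 188 186 189 189 187]
 [185 185 183 188 187 183 185 188 189 187 187]
 [185 188 189 188 167 122 138 184 186 188 188]
 [188 185 190 187 115 100  94 169 188 186 188]
 [186 185 188 182  95  94  87 142 187 176 158]
 [190 190 185 184  89  91  86 140 180 144 147]
 [188 190 188 185 105  87  86 149 163 144 144]
 [189 188 188 186 129 117 123 149 143 118 138]
 [187 185 187 185 109  85  90 130 163  89  91]
 [188 185 189 181  86  81  82 104 160 122 101]
 [188 187 188 178  83  82  84  91 156 133 132]
 [186 189 185 175  76  79  82  83 149 113 104]
 [183 185 185 161  80  78  77  77  84 100 101]
 [186 179 142  96  76  77  78  76  89  97  94]
 [137 106  84  85  79  78  77  84 111  88  92]
 [ 81  67  71  82  85  85  84 101 109  75  92]
 [ 63  62  67  81  86  82  85 120  97  77  88]
 [ 73  65  66  68  71  71  73  76  82  86  91]
 [103  76  67  67  68  68  66  69  97  89  90]]
314 180
[[313.5, 180.5, 17.2], [313.5, 167.5, 19.4], [287.5, 198.5, 17.2]]
```

The salt stands upright on the left pad, with its dome at (313.5,180.5) against a predicted (314,180). The pepper mill is next.

>>> drive_tool(
  motion=[
    [[70,-0.8,0,-1,0],[70,-2.2,-0.1,-2.2,0],[70,-18,-0.9,-2.2,0],[70,-18,-0.9,-2.2,0],[70,-18,-0.9,-2.2,0],[70,-18,-0.9,-2.2,0],[70,-18,-0.9,-2.2,0],[70,-18,-0.9,-2.2,0],[70,-18,-0.9,-2.2,0],[70,-18,-0.9,-2.2,0]],
  ],
)

```text
t: 30.3
tcp_pos: [0.5051, -0.3574, 0.2667]
tool_rot: [0.625, 0.781, 0.0, -0.003]
force: [1.2, 0.4, -0.2]
finger_gap: 0.821
gripper_force: 0.0
```

```bash
python3 - <<'E'
from h import *
units([.5,-.38,.27],np.radians(45))
E
```

```text
shift [-0.7  -0.33 -0.11] turn -4.04 tcp [ 0.5051 -0.3574  0.2667] ay 0.221 q [-0.8   0.46  1.36  0.    1.33 -1.02]
```

>>> drive_tool(
  motion=[
    [[70,-1.2,-0.1,-0.1,-1],[70,-2.6,-0.25,-0.1,-2],[70,-2.6,-0.25,-0.1,-3],[70,-2.6,-0.25,-0.1,-4],[70,-2.6,-0.25,-0.1,-4],[70,-2.6,-0.25,-0.1,-4]],
  ],
)

```text
t: 30.9
tcp_pos: [0.5153, -0.4332, 0.2706]
tool_rot: [0.386, 0.922, 0.001, -0.002]
force: [0.4, 0.8, 0.5]
finger_gap: 0.815
gripper_force: 0.0
```

```bash
python3 - <<'E'
from h import *
m,a=snap("wrist","w16"); d,b=snap("side","d16"); sc,c=snap("scene","s16")
def brown(im):
    H,S,V=cv2.split(cv2.cvtColor(im,cv2.COLOR_BGR2HSV)); return (((H<16)|(H>170))&(S>80)&(V>15)&(V<140)).astype(np.uint8)*255
for n,mm,im in(("w",m,a),("d",d,b),("s",sc,c)):
    M=cv2.morphologyEx(brown(im),cv2.MORPH_OPEN,np.ones((3,3)))
    k,l,st,ce=cv2.connectedComponentsWithStats(M)
    print(n,[np.round(proj(mm,[.517,-.432,z])).tolist() for z in(0,.122,.15)],[(st[i].tolist(),ce[i].round(1).tolist()) for i in np.argsort(-st[1:,4])[:4]+1])
units([.517,-.432,.072],np.radians(45))
E
```

```text
w [[318.0, 153.0], [319.0, 175.0], [319.0, 182.0]] [([0, 0, 134, 180, 7587], [51.0, 69.9]), ([302, 133, 48, 66, 2280], [325.4, 165.8]), ([562, 90, 39, 33, 644], [582.5, 104.0]), ([451, 293, 29, 21, 350], [467.6, 300.5])]
d [[408.0, 276.0], [413.0, 235.0], [414.0, 225.0]] [([98, 99, 73, 36, 860], [128.6, 110.1]), ([492, 234, 21, 15, 178], [502.2, 240.9]), ([551, 284, 15, 14, 68], [558.3, 290.8]), ([402, 152, 10, 11, 67], [406.7, 156.8])]
s [[439.0, 245.0], [446.0, 220.0], [448.0, 214.0]] [([0, 111, 102, 110, 5409], [48.6, 166.8]), ([257, 190, 73, 36, 811], [295.6, 209.7]), ([433, 212, 21, 39, 519], [442.7, 230.4]), ([370, 115, 10, 9, 68], [374.6, 119.7])]
shift [-0.    0.06  6.68] turn -0.04 tcp [ 0.5158 -0.4334  0.2724] ay 0.779 q [-0.86  0.53  1.21 -0.    1.4  -1.64]
```

The wrist mask puts the mill's head at (326,174) against a predicted (319,175), so I'll shift 8 mm along tool y and descend.

>>> drive_tool(
  motion=[
    [[74,0,0.27,0.8,0],[74,0,0.27,2,0],[74,0,0.27,3.4,0],[74,0,0.27,4.8,0],[74,0,0.27,6,0],[74,0,0.27,6.65,0],[74,0,0.27,6.65,0],[74,0,0.27,6.65,0]],
  ],
  squeeze=40,
)

```text
t: 31.85
tcp_pos: [0.5221, -0.4283, 0.0741]
tool_rot: [0.385, 0.923, -0.0, 0.0]
force: [0.8, -0.7, 1.0]
finger_gap: 0.867
gripper_force: 0.0
```

>>> drive_tool(
  motion=[
    [[40,0,0,0,0],[40,0,0,0,0],[40,0,0,0,0],[40,0,0,0,0],[40,0,0,0,0]],
  ],
)

```text
t: 32.35
tcp_pos: [0.5228, -0.4295, 0.0762]
tool_rot: [0.385, 0.923, -0.001, 0.002]
force: [-0.4, 0.4, 6.1]
finger_gap: 0.538
gripper_force: 41.2
```

>>> drive_tool(
  motion=[
    [[40,0,0,-0.5,0],[40,0,0,-1.6,0],[40,0,0,-2.8,0],[40,0,0,-4,0],[40,0,0,-5,0],[40,0,0,-5.4,0],[40,0,0,-5.4,0]],
  ],
)

```text
t: 33.05
tcp_pos: [0.5224, -0.4289, 0.2383]
tool_rot: [0.385, 0.923, -0.001, 0.002]
force: [0.4, 0.2, -1.9]
finger_gap: 0.533
gripper_force: 41.5
```

```bash
python3 - <<'E'
from h import *
s=manip.sense();print(s["force"],s["finger_gap"],s["gripper_force"])
units([.4645,-.0675,s["tcp_pos"][2]],np.radians(12.7))
m,a=snap("wrist","w17"); d,b=snap("side","d17"); t=s["tcp_pos"]
H,S,V=cv2.split(cv2.cvtColor(b,cv2.COLOR_BGR2HSV)); u,v=map(int,proj(d,t+[0,0,-.076]));u2,v2=map(int,proj(d,t+[0,0,.046])); print((u,v),(u2,v2))
for r in range(v2-6,v+12,6):
    row=V[r,u-30:u+30]; x=np.where(row<75)[0]; print(r,(x.min()+u-30,x.max()+u-30) if len(x) else None)
E
```

```text
[ 0.37513635  0.18965987 -1.87256251] 0.5332792696781457 41.5467900771182
shift [ 9.92  7.11 -0.05] turn 4.0 tcp [ 0.5224 -0.4289  0.2383] ay 0.781 q [-0.85  0.56  1.25  0.    1.32 -1.63]
(415, 219) (420, 173)
167 (np.int64(414), np.int64(440))
173 (np.int64(410), np.int64(444))
179 (np.int64(410), np.int64(443))
185 (np.int64(410), np.int64(444))
191 (np.int64(411), np.int64(444))
197 (np.int64(409), np.int64(444))
203 (np.int64(407), np.int64(425))
209 (np.int64(405), np.int64(426))
215 (np.int64(405), np.int64(425))
221 (np.int64(406), np.int64(424))
227 (np.int64(435), np.int64(442))
```

>>> drive_tool(
  motion=[
    [[40,0.6,0.4,0,0.3],[40,1.6,1.2,0,0.8],[40,2.7,2,0,1.3],[40,3.8,2.8,0,1.8],[40,5,3.6,0,2.3],[40,6.2,4.4,0,2.8],[40,7.3,5.2,0,3.2],[40,8.4,6,0,3.6],[40,9.3,6.7,0,3.9],[40,9.9,7.1,0,4]],
  ],
)

```text
t: 34.15
tcp_pos: [0.4615, -0.0641, 0.2336]
tool_rot: [0.624, 0.781, -0.001, -0.003]
force: [-0.3, -1.0, -1.6]
finger_gap: 0.536
gripper_force: 41.5
```

>>> drive_tool(
  motion=[
    [[40,0,0,0,0],[40,0,0,0,0]],
  ],
)

```text
t: 34.35
tcp_pos: [0.4633, -0.067, 0.2344]
tool_rot: [0.624, 0.782, -0.001, -0.001]
force: [-0.2, -0.3, -1.5]
finger_gap: 0.532
gripper_force: 41.5
```

```bash
python3 - <<'E'
from h import *
units([.4645,-.0675,.0912],np.radians(12.7))
E
```

```text
shift [-0.03  0.05  4.77] turn 0.01 tcp [ 0.4633 -0.067   0.2344] ay 0.223 q [-0.38  0.27  1.77 -0.    1.11 -0.61]
```

>>> drive_tool(
  motion=[
    [[40,-0.08,0.05,1,0],[40,-0.08,0.05,2.2,0],[40,-0.08,0.05,3.4,0],[40,-0.08,0.05,4.2,0],[40,-0.08,0.05,4.5,0],[40,-0.08,0.05,4.65,0],[40,-0.08,0.05,4.7,0],[40,-0.08,0.05,4.7,0]],
  ],
)

```text
t: 35.15
tcp_pos: [0.4669, -0.0699, 0.0954]
tool_rot: [0.625, 0.781, 0.0, 0.001]
force: [-0.6, 0.3, -1.4]
finger_gap: 0.535
gripper_force: 41.6
```

>>> drive_tool(
  motion=[
    [[40,0,-0.07,0.08,0],[40,0,-0.07,0.14,0],[40,0,-0.07,0.14,0]],
  ],
)

```text
t: 35.45
tcp_pos: [0.464, -0.0697, 0.0908]
tool_rot: [0.624, 0.781, 0.0, 0.0]
force: [0.4, -0.5, -1.9]
finger_gap: 0.531
gripper_force: 41.6
```

>>> drive_tool(
  motion=[
    [[40,0,0,0.04,0],[40,0,0,0.05,0],[40,0,0,0.05,0]],
  ],
)

```text
t: 35.75
tcp_pos: [0.4644, -0.0697, 0.0902]
tool_rot: [0.624, 0.781, 0.0, 0.001]
force: [-1.5, 0.6, 7.8]
finger_gap: 0.534
gripper_force: 42.5
```

>>> drive_tool(
  motion=[
    [[72,0,0,0,0],[72,0,0,0,0],[72,0,0,0,0],[72,0,0,0,0],[72,0,0,-1,0],[72,0,0,-2.4,0],[72,0,0,-4,0],[72,0,0,-5.6,0],[72,0,0,-7.2,0],[72,0,0,-8.5,0]],
  ],
)

```text
t: 36.75
tcp_pos: [0.4641, -0.0698, 0.3469]
tool_rot: [0.624, 0.781, 0.0, 0.001]
force: [0.3, -1.5, -0.5]
finger_gap: 0.843
gripper_force: 0.0
```

>>> drive_tool(
  motion=[
    [[72,2.8,0,-2,0],[72,2.8,0,-2,0],[72,2.8,0,-2,0],[72,2.8,0,-2,0],[72,2.8,0,-2,0]],
  ],
)

```text
t: 37.25
tcp_pos: [0.445, 0.0117, 0.4028]
tool_rot: [0.625, 0.781, -0.001, -0.001]
force: [-0.2, -0.5, -0.4]
finger_gap: 0.846
gripper_force: 0.0
```

```bash
python3 - <<'E'
from h import *
s=manip.sense();print(s["tcp_pos"],s["force"])
m,a=snap("wrist","w18"); d,b=snap("side","d18"); sc,c=snap("scene","s18")
H,S,V=cv2.split(cv2.cvtColor(a,cv2.COLOR_BGR2HSV))
yel=((H>15)&(H<35)&(S>90)&(V>50)).astype(np.uint8)
k,l,st,ce=cv2.connectedComponentsWithStats(yel)
print("yellow",[(st[i].tolist(),ce[i].round(1).tolist()) for i in range(1,k) if st[i][4]>150])
for n,p in dict(honeytop=[.446,.0158,.109],carton_top=[.617,.032,.148],carton_bot=[.617,.032,.08],pep0=[.4645,-.0675,.014],pepHead=[.4645,-.0675,.138],pepTop=[.4645,-.0675,.164],saltdome=[.4273,.0989,.088],spice=[.412,-.253,.105]).items(): print(n,np.round(proj(m,p),1),"side",np.round(proj(d,p),1),"scene",np.round(proj(sc,p),1))
g=cv2.GaussianBlur(cv2.cvtColor(a,6),(3,3),0)
u,v=map(int,proj(m,[.4273,.0989,.088])); w=g[v-40:v+40,u-40:u+40]
q=cv2.HoughCircles(w,cv2.HOUGH_GRADIENT,1,10,param1=80,param2=10,minRadius=9,maxRadius=14); print("salt",None if q is None else (q[0,:2]+[u-40,v-40,0]).round(1).tolist())
u,v=map(int,proj(m,[.4645,-.0675,.138])); w=g[v-40:v+40,u-40:u+40]
q=cv2.HoughCircles(w,cv2.HOUGH_GRADIENT,1,10,param1=80,param2=10,minRadius=14,maxRadius=24); print("pep",None if q is None else (q[0,:2]+[u-40,v-40,0]).round(1).tolist())
# side view mill silhouette centre per row
Vd=cv2.cvtColor(b,cv2.COLOR_BGR2HSV)[:,:,2]
b0=cv2.cvtColor(cv2.imread("pics/d15.png"),cv2.COLOR_BGR2HSV)[:,:,2]
df=(cv2.absdiff(Vd,b0)>35); 
pt,pb=proj(d,[.4645,-.0675,.164]),proj(d,[.4645,-.0675,.014]); print(pt,pb)
for r in range(int(pt[1])-4,int(pb[1])+10,5):
    x=np.where(df[r,int(pb[0])-22:int(pb[0])+23])[0]+int(pb[0])-22; print(r,(x.min(),x.max(),(x.min()+x.max())/2) if len(x) else None)
E
```

```text
[0.44500691 0.01173582 0.40276326] [-0.18763482 -0.4613919  -0.4294612 ]
yellow [([298, 126, 39, 41, 1186], [317.5, 145.7]), ([410, 134, 57, 60, 2134], [443.2, 161.3]), ([468, 190, 14, 18, 187], [474.3, 198.6]), ([238, 320, 37, 58, 1180], [256.7, 346.1])]
honeytop [318.6 146.6] side [297.7 179.2] scene [294.9 183.6]
carton_top [447.1 167.9] side [341.3 154.8] scene [317.5 138.4]
carton_bot [430.4 157.9] side [340.9 174. ] scene [317.8 153.9]
pep0 [318.2 186. ] side [316.8 215.9] scene [322.4 209.6]
pepHead [318.4 210.1] side [316.7 179.2] scene [322.1 182.6]
pepTop [318.4 216.8] side [316.7 171.1] scene [322.  176.5]
saltdome [318.7  83.5] side [280.3 177. ] scene [268.9 182.7]
spice [263.  298.5] side [335.9 220.8] scene [371.4 225.9]
salt [[318.5, 82.5, 10.5], [311.5, 92.5, 12.2]]
pep [[318.5, 190.5, 19.9], [316.5, 205.5, 21.1]]
(np.float64(316.6873725455534), np.float64(171.09554519608344)) (np.float64(316.81835758618854), np.float64(215.89805255733876))
167 None
172 (np.int64(315), np.int64(319), np.float64(317.0))
177 (np.int64(294), np.int64(325), np.float64(309.5))
182 (np.int64(294), np.int64(325), np.float64(309.5))
187 (np.int64(310), np.int64(325), np.float64(317.5))
192 (np.int64(311), np.int64(324), np.float64(317.5))
197 (np.int64(311), np.int64(324), np.float64(317.5))
202 (np.int64(310), np.int64(325), np.float64(317.5))
207 (np.int64(309), np.int64(326), np.float64(317.5))
212 (np.int64(308), np.int64(326), np.float64(317.0))
217 (np.int64(307), np.int64(326), np.float64(316.5))
222 (np.int64(294), np.int64(298), np.float64(296.0))
```

Everything matches its predicted place:
- **Honey:** (317.5,145.7), predicted (318.6,146.6).
- **Salt:** (318.5,82.5), predicted (318.7,83.5).
- **Mill:** vertical in the side view, at column 317.
- **Carton:** as expected on the tin.

The gripper is clear, so I'll hand in.

```bash
python3 -c "
from station import manip
print(manip.sign_off())"
```

```text
the job is handed in; nothing more can be done
None
```

I handed the job in at about 37 s with all five items set out as asked; the cameras showed each in place, but I don't know the judge's result, and I didn't re-measure the spice jar at the end.

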